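# Lock away the ingredient pots with the release key

### The job

Lock away the pots: turn the selector on the grey cabinet from its red mark to the green one, take the orange release key off its hook and push its rod down through the yellow-framed slot to press the hidden latch, so that the drawer springs open. Stand every pot with a green or red lid upright in the open drawer, push the drawer home until it latches, and leave the key hanging on its hook again and the selector back at red. The blue-lidded pot and everything else on the table stay where they are.

Things in the scene. Friction and masses are not known exactly. Their poses are not given: they have to be found in the camera images.
- cabinet: grey steel cabinet, fixed, 160 mm (x) by 360 mm (y) by 120 mm high, level top. Origin: on its underside, 85 mm behind the drawer front, midway across; x from the drawer front to the back, y left, z up. Its right 240 mm hold the drawer, its left 120 mm are the lock column with slot and selector on top
- slot (a point): centre of the yellow-framed slot's mouth, in the cabinet's top (5 mm thick, 120 mm above the table); axes as the cabinet's. The slot is 26 mm (x) by 14 mm (y). The latch tab, a 36 (x) by 26 mm (y) plate, lies 45 mm straight below, out of sight. A steel shutter under the top bars the slot unless the selector is at green
- tab_top (a point): centre of the top face of the hidden latch tab (moves with it), 45 mm below the slot at rest
- latch_tab (a joint): how far the latch tab is pressed down, m: 0 at rest, 0.011 at its stop; sprung, 2.4 N to start and 5.7 N at the stop; the drawer is let go at about 0.004 to 0.007 and then springs out by itself
- drawer (a joint): how far the blue-fronted drawer is out, m: 0 to 0.003 shut and latched, 0.12 fully open; a spring of 2 to 4 N pushes it open at all times, and it latches by itself when pushed fully home (to about 0; 5 to 10 N)
- drawer_floor (a point): middle of the drawer's inner floor (moves with the drawer), 14 mm above the table; axes as the cabinet's. The inside is 117 mm (x) by 226 mm (y): room for three pots in a row along y, 75 mm apart. Side and back walls 36 mm high, front 90 mm; with the drawer fully open the cabinet's 120 mm high hood begins 2 mm before the inside's back edge
- drawer_front (a point): point on the outer face of the drawer's front (moves with the drawer), on its middle, 85 mm above the table (the front is 238 mm wide and reaches up to 104 mm); push here towards +x of its axes to shut it. A thin bar pull juts 12 mm out of the face lower down, at 56 to 64 mm
- selector (a joint): selector knob on the top of the lock column, behind the slot, rad: 0 at the red mark, 0.95 at green, 1.9 at white; grows as it is turned clockwise seen from above; it clicks into each mark (about 0.1 N m to leave one) and, let go nearer to a mark, is drawn to it
- selector_grip (a point): on the selector's axis (48 mm behind the slot), half-way up its grip bar, 25 mm above the cabinet's top; turns with the knob. The bar is 40 mm long, 13 mm thick, 32 mm high (9 to 41 mm above the top); it points to the present mark: its long direction is this point's x axis turned by +0.95 rad about z
- key_grip (a point): middle of the grip block (14 mm x, 36 mm y, 44 mm z) of the orange release key, 186 mm tall, 0.11 kg, hanging upright; z up along the key. Below the grip an eye: a frame 10 mm thick (x), 38 mm wide, opening 24 mm wide (y) and 36 mm high, its upper edge 29 mm below this point. Then a steel rod, diameter 10 mm, flat tip 164 mm below this point
- key_tip (a point): the tip of the key's rod, on its axis
- hook_seat (a point): top of the fixed hook stand's level peg, where the key's eye rests, 155 mm above the table. The 8 mm peg runs along this point's x: from a 12 mm post 38 mm away on the +x side (no higher than the peg) to an upturned end 32 mm away on the -x side, whose rounded top is 14 mm above the peg's top. Base 80 mm in diameter
- pot_green_1_mid (a point): ingredient pot: white round body with a green screw lid, 66 mm in diameter, 72 mm tall, about 0.17 kg, standing upright on the table at the start; to be stored if present. Point: on its axis, half-way up (36 mm above its underside); z is its axis
- pot_green_2_mid (a point): ingredient pot: white round body with a green screw lid, 66 mm in diameter, 72 mm tall, about 0.17 kg, standing upright on the table at the start; to be stored if present. Point: on its axis, half-way up (36 mm above its underside); z is its axis
- pot_red_1_mid (a point): ingredient pot: white round body with a red screw lid, 64 mm in diameter, 68 mm tall, about 0.17 kg, standing upright on the table at the start; to be stored if present. Point: on its axis, half-way up (34 mm above its underside); z is its axis
- pot_red_2_mid (a point): ingredient pot: white round body with a red screw lid, 64 mm in diameter, 68 mm tall, about 0.17 kg, standing upright on the table at the start; to be stored if present. Point: on its axis, half-way up (34 mm above its underside); z is its axis
- pot_blue_mid (a point): taller pot with a blue screw lid, 69 mm in diameter, 85 mm tall; not to be stored, stays where it is. Point: on its axis, half-way up
- tamper: beech tamper, 81 mm in diameter, 98 mm tall, bystander. Origin under its centre
- lid_pile: pile of gold lids, 107 mm in diameter, 60 mm high, bystander. Origin under its centre
- scoop_cup: small clear measuring cup, 54 mm, 46 mm high, bystander. Origin under its centre
- tin_12: open gold tin, 104 mm in diameter, 54 mm high, bystander. Origin under its centre

How it is judged:
On the way, in this order (a step that is already met when the one before it is completed fails the run):
1. the selector is turned to the green mark (value of joint selector between 0.75 and 1.15 rad), for 0.2 s.
2. the key's rod presses the latch tab through the slot (value of joint latch_tab above 0.0035 m and distance between key_tip and tab_top below 0.02 m).
3. all green- and red-lidded pots stand in the open drawer (x of pot_green_1_mid in the frame of drawer_floor between -0.05 and 0.05 m and y of pot_green_1_mid in the frame of drawer_floor between -0.1 and 0.1 m and z of pot_green_1_mid in the frame of drawer_floor between 0.024 and 0.048 m and angle between each of pot_green_1_mid, pot_green_2_mid, pot_red_1_mid, pot_red_2_mid's own z axis and vertical below 0.2 rad and x of pot_green_2_mid in the frame of drawer_floor between -0.05 and 0.05 m and y of pot_green_2_mid in the frame of drawer_floor between -0.1 and 0.1 m and z of pot_green_2_mid in the frame of drawer_floor between 0.024 and 0.048 m and x of pot_red_1_mid in the frame of drawer_floor between -0.05 and 0.05 m and y of pot_red_1_mid in the frame of drawer_floor between -0.1 and 0.1 m and z of pot_red_1_mid in the frame of drawer_floor between 0.022 and 0.046 m and x of pot_red_2_mid in the frame of drawer_floor between -0.05 and 0.05 m and y of pot_red_2_mid in the frame of drawer_floor between -0.1 and 0.1 m and z of pot_red_2_mid in the frame of drawer_floor between 0.022 and 0.046 m and value of joint drawer above 0.1 m), for 0.2 s.
4. the drawer is pushed home with the pots in it (x of pot_green_1_mid in the frame of drawer_floor between -0.05 and 0.05 m and y of pot_green_1_mid in the frame of drawer_floor between -0.1 and 0.1 m and z of pot_green_1_mid in the frame of drawer_floor between 0.024 and 0.048 m and angle between each of pot_green_1_mid, pot_green_2_mid, pot_red_1_mid, pot_red_2_mid's own z axis and vertical below 0.2 rad and x of pot_green_2_mid in the frame of drawer_floor between -0.05 and 0.05 m and y of pot_green_2_mid in the frame of drawer_floor between -0.1 and 0.1 m and z of pot_green_2_mid in the frame of drawer_floor between 0.024 and 0.048 m and x of pot_red_1_mid in the frame of drawer_floor between -0.05 and 0.05 m and y of pot_red_1_mid in the frame of drawer_floor between -0.1 and 0.1 m and z of pot_red_1_mid in the frame of drawer_floor between 0.022 and 0.046 m and x of pot_red_2_mid in the frame of drawer_floor between -0.05 and 0.05 m and y of pot_red_2_mid in the frame of drawer_floor between -0.1 and 0.1 m and z of pot_red_2_mid in the frame of drawer_floor between 0.022 and 0.046 m and value of joint drawer below 0.006 m), for 0.2 s.
At the end, for the whole second after the job is handed in: Each green- or red-lidded pot present stands upright (0.2 rad) in the drawer; the drawer is latched shut (under 6 mm out); the selector is at red (under 0.2 rad); the key hangs upright by its eye on the hook (grip within 28 mm of the peg's middle from above, 19 to 38 mm above its top) (all of step 4 and value of joint selector below 0.2 rad and horizontal distance between key_grip and hook_seat below 0.028 m and z of key_grip in the frame of hook_seat between 0.019 and 0.038 m and angle between key_grip's own z axis and vertical below 0.25 rad); the robot touches nothing.
It fails at once if the blue-lidded pot or another bystander is moved more than 4 cm (distance of any of pot_blue_mid, tamper, lid_pile, scoop_cup, tin_12 from where it was at the start of the episode above 0.04 m).
Of pot_green_1, pot_green_2, pot_red_1, pot_red_2 only 2 to 3 are there at a start; the rules pass over those that are not, and their reading is None.
At some moment in a run one of pot_green_1, pot_green_2, pot_red_1, pot_red_2 may be knocked a few centimetres aside while the robot is not near it.
It also fails if it takes over 210 s, if anything falls off the work surface, if the arm or the gripper's body presses on something with over 40 N, if the wrist force passes 120 N, or if a joint passes its speed limit or range.

### The arm

A 7-joint arm with a two-finger parallel gripper is mounted at the origin on a cart in front of the work surface, level with it; the furniture and walls round the work are solid. World frame = base frame: x ahead of the robot, y to its left, z up, the work surface at z = 0. Lengths are in m, angles in rad, forces in N, time in s.
With the tool pointing down it reaches from about 0.425 to 0.95 m from the base axis. Payload 4.7 kg.
Tool frame: the origin (TCP) lies between the finger pads; the fingertips stand 8 mm ahead of it and the grasp point (between the pads) lies 11 mm behind it (bot.finger_overhang is the distance from the TCP to the fingertips, in m); z points along the fingers, y is the line along which they close (so a half turn about z gives the same grasp; the last joint's range is limited). The gripper opens to 85 mm and grips with 20 to 120 N. Pads are 22 mm wide; open, the fingers measure 114 mm over their backs; the gripper's body (76 mm by 85 mm) begins 54 mm behind the grasp point. The pads swing forward as they close: fully open they stand 13 mm farther back than shut.
Start: joints at [-1.13, 0.469, -0.049, 1.532, 0.024, 1.141, -0.082], TCP at [0.306, 0.602, 0.239] pointing down, gripper open.
Joint ranges: [-2.59, 2.59], [-0.33, 1.99], [-1.39, 1.29], [0.1, 2.45], [-1.04, 4.18], [0.21, 1.99], [-2.66, 2.66]. Speed limits (rad/s): [2.57, 2.57, 3.14, 3.14, 3.14, 3.14, 3.14].

### API

Orientations are given as a unit quaternion [x, y, z, w].
In Python, from cell import read_state, optics, order, spot_in, bot gives the robot as it stands. The module is installed in compiled form; this text tells all that it offers.
- The arm moves only by the tool play_rows, never from a script. Its argument "series" is one flat list of numbers, 7 for each row, row after row: the shift along the tool's x, y, z scaled (see below), then the turn, a rotation vector about the tool's x, y, z scaled (see below), then the finger opening in mm, from 0 to 85.4. A call has 1 to 20 rows; each row is the pose to reach, as a shift and turn from the pose commanded when the call began, along the tool's axes at that moment, turning the shorter way round; what a row does not reach only later rows make up. The controller multiplies each number of a shift by 250 mm and each number of a turn by 2 pi rad. A row lasts 1/12 s, in which the tool goes at most 41.7 mm and 7.16 degrees, less where a joint would pass 70% of its speed; a pose out of reach is approached as far as the arm can. A call with a number of a shift or a turn outside -1 to 1 is refused whole. A call with a gripper value outside its range is refused whole. The fingers move at their own pace and stop on an object; the grip force is fixed at half the most. Time passes only in rows, so rows that repeat a pose let the fingers close. It gives the time, the measured TCP pose, the force, the opening and the grip force at its end, in the units of the state.
- read_state(): the state, without advancing time (a new reading comes with each control period).
- optics.get_image(name): name is "side" or "top"; returns a dict with "pixels" (480x640x3 uint8, blue, green, red), "depth" (480x640 float32, m along the optical axis (not along the pixel's ray), 0 where there is no reading), "camera_matrix" (3x3 intrinsics, pixels), "extrinsics" (4x4, takes a point from camera to world coordinates). Camera axes: x right, y down, z forward; pixel columns grow to the right and rows downward; lengths in m; the calibration is good to about 2 mm. A picture is of the moment at which its call begins.
- order.sign_off(): hands the job in; it is judged then, once.
Trained networks look in the newest picture that a camera, given by its name, has taken for a name from the list of things; names that differ only in an ending like _2 or _b are one class to them, and where a whole thing is asked for, a point or a joint stands for the part that bears it (a point fixed in the world has none). Each returns a list of dicts, best first, with "confidence" (0 to 1); they miss things now and then, are a little off and sometimes report something else, mostly with a low value. They report only what shows in the picture. A call takes as long as a camera call.
- spot_in(label, camera): "rect" ([left, top, right, bottom] in pixels, round what is visible of it).
The state is a dict: "clock": time; "qpos": joint angles; "joint_velocities": joint speeds; "tau": joint torques, N m; "tool_pos": TCP position; "ee_rot": TCP orientation; "ft_force": force on the tool from outside, world axes, zero at the start; "wrist_torque": the same for the moment, N m; "gripper_width": finger opening in m; "grasp_force": force on a finger pad.
Only numpy, scipy, OpenCV 4.12 (cv2) and the standard library are available. Lean on these libraries where they do the work, as an engineer would, in place of code of your own. Each camera call takes 0.05 s, during which the arm holds its last target. There are 200 camera calls.

## Working session

There is one attempt and no reset: what is moved stays moved. The work goes in short steps, Python scripts to look and compute and a tool call to move; the robot and the scene stay as the last step left them, time stands still between calls to the robot, and variables do not carry over. Pictures are saved under pics/ and viewed, at most 14 in all, crops included, and the job is handed in when it is done.

Besides the shell and the picture viewer there is one more tool, called after "Emit:" as name(argument=value, ...) on one line, values as JSON. play_rows: Moves the arm, as the interface text tells. Shifts and turns lie within -1 to 1; 1 stands for 250 mm of shift or 2 pi rad of turn. Its arguments: {"type":"object","properties":{"series":{"type":"array","items":{"type":"number"}}},"required":["series"]}

```bash
mkdir -p pics; cat > h.py <<'E'
import numpy as np, cv2
from cell import read_state, optics, order, spot_in, bot
from scipy.spatial.transform import Rotation as R
def grab(n,save=None):
    d=optics.get_image(n)
    if save: cv2.imwrite(f'pics/{save}.png',d['pixels'])
    return d
def cloud(d):
    K=d['camera_matrix'];T=d['extrinsics'];z=d['depth']
    v,u=np.mgrid[:z.shape[0],:z.shape[1]]
    P=np.stack([(u-K[0,2])/K[0,0]*z,(v-K[1,2])/K[1,1]*z,z],-1)
    W=P@T[:3,:3].T+T[:3,3]; W[z<=0]=np.nan
    return W
E
python3 - <<'E'
from h import *
s=read_state(); print({k:np.round(v,3) for k,v in s.items()})
for n in ('side','top'):
    d=grab(n,n+'0'); np.savez(f'{n}0.npz',**d); print(n,np.round(d['extrinsics'],3).tolist(),d['camera_matrix'].tolist())
print([a for a in dir(bot) if a[0]!='_'],bot.finger_overhang)
E
```

```text
{'clock': np.float64(0.0), 'qpos': array([-1.13 ,  0.469, -0.049,  1.534,  0.024,  1.141, -0.082]), 'joint_velocities': array([ 0.   ,  0.001,  0.001, -0.   , -0.001,  0.001, -0.001]), 'tau': array([-1.0000e-03, -5.1032e+01, -4.7000e-02, -2.3771e+01,  1.1000e-02,
        8.0000e-03, -0.0000e+00]), 'tool_pos': array([0.305, 0.601, 0.238]), 'ee_rot': array([ 0.233,  0.973, -0.001, -0.   ]), 'ft_force': array([-1.097,  0.393, -0.043]), 'wrist_torque': array([ 0.01 ,  0.011, -0.021]), 'grasp_force': np.float64(0.0), 'gripper_width': np.float64(0.086)}
side [[-0.125, 0.589, -0.798, 1.731], [0.992, 0.074, -0.101, 0.214], [-0.0, -0.805, -0.594, 1.007], [0.0, 0.0, 0.0, 1.0]] [[584.8327221408422, 0.0, 308.3879273522956], [0.0, 584.8327221408422, 236.20050151692146], [0.0, 0.0, 1.0]]
top [[0.017, -0.99, 0.139, 0.382], [-1.0, -0.014, 0.022, 0.052], [-0.02, -0.139, -0.99, 1.403], [0.0, 0.0, 0.0, 1.0]] [[482.0228619789501, 0.0, 321.17032246255917], [0.0, 482.0228619789501, 239.5567942518922], [0.0, 0.0, 1.0]]
['MotionError', 'finger_overhang'] 0.008
```

View pics/top0.png

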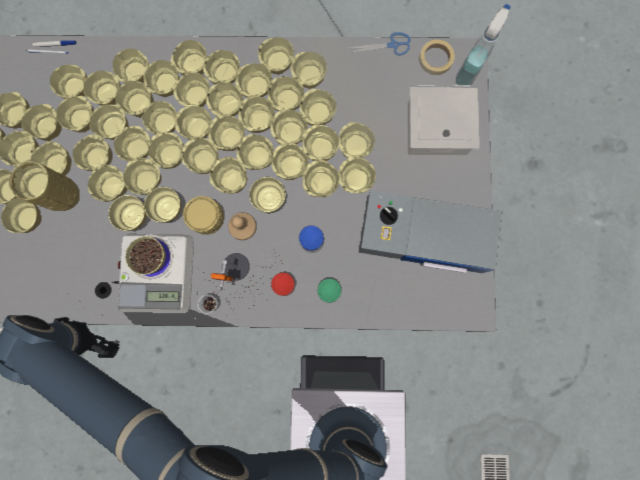

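View pics/side0.png

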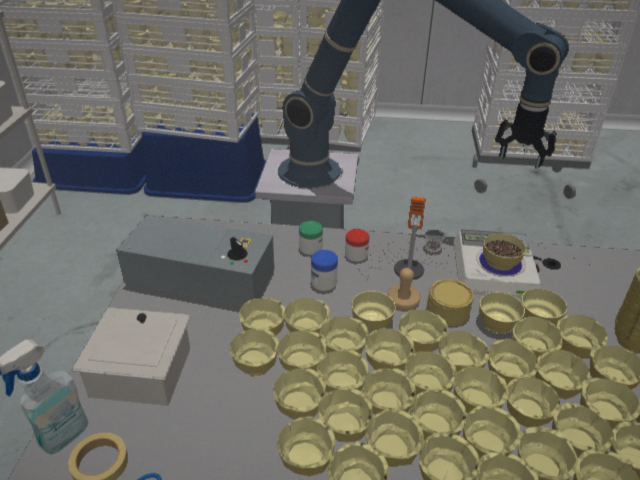

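```bash
cat > a.py <<'E'
from h import *
for n in ('top','side'):
    d=grab(n)
    for l in ['cabinet','slot','selector_grip','key_grip','hook_seat','pot_green_1_mid','pot_red_1_mid','pot_blue_mid','tamper','lid_pile','scoop_cup','drawer_front']:
        r=spot_in(l,n)
        print(n,l,[(np.round(q['rect']).astype(int).tolist(),round(q['confidence'],2)) for q in r[:4]])
E
python3 a.py
python3 - <<'E'
from h import *
T=dict(np.load('top0.npz'));S=dict(np.load('side0.npz'))
W=cloud(T);V=cloud(S)
# cabinet top face
for nm,C,box in (('top',W,(150,300,340,520)),('side',V,(200,320,100,290))):
    r0,r1,c0,c1=box; Q=C[r0:r1,c0:c1].reshape(-1,3); Q=Q[np.abs(Q[:,2]-.12)<.006]
    rect=cv2.minAreaRect((Q[:,:2]*1000).astype(np.float32)); print(nm,'cab',len(Q),Q[:,2].mean(),rect,cv2.boxPoints(rect).round().tolist())
# pots: points by height
for nm,C,boxes in (('top',W,dict(green=(270,310,310,350),red=(265,305,265,300),blue=(220,255,293,330))),('side',V,dict(green=(215,260,295,330),red=(225,268,340,375),blue=(245,295,305,345)))):
    for k,(r0,r1,c0,c1) in boxes.items():
        Q=C[r0:r1,c0:c1].reshape(-1,3); h={'green':.072,'red':.068,'blue':.085}[k]
        Q=Q[np.abs(Q[:,2]-h)<.005]; c,rad=cv2.minEnclosingCircle((Q[:,:2]*1000).astype(np.float32)); print(nm,k,len(Q),Q[:,2].mean().round(4),np.round(c),round(rad))
a=T['pixels'][185:255,345:425]; b=T['pixels'][240:320,195:275]
c=S['pixels'][180:290,380:480]; e=S['pixels'][225:275,210:275]
f=lambda x,w,h:cv2.resize(x,(w,h),interpolation=cv2.INTER_CUBIC)
cv2.imwrite('pics/crop0.png',np.vstack([np.hstack([f(a,400,300),f(b,400,300)]),np.hstack([f(c,400,300),f(e,400,300)])]))
E
```

```text
top cabinet [([357, 185, 502, 275], 0.56)]
top slot [([363, 187, 502, 274], 0.84)]
top selector_grip [([383, 207, 397, 237], 0.5)]
top key_grip [([209, 270, 231, 280], 0.45), ([358, 187, 501, 277], 0.17)]
top hook_seat [([219, 252, 252, 291], 0.62)]
top pot_green_1_mid [([318, 280, 340, 304], 0.98), ([404, 258, 492, 275], 0.53), ([359, 187, 501, 274], 0.18)]
top pot_red_1_mid [([219, 251, 250, 289], 0.69)]
top pot_blue_mid [([302, 226, 324, 254], 0.65)]
top tamper [([229, 212, 259, 240], 0.74), ([272, 274, 296, 300], 0.54), ([250, 178, 285, 212], 0.54)]
top lid_pile []
top scoop_cup [([198, 296, 213, 313], 0.72), ([210, 271, 233, 280], 0.49), ([361, 184, 501, 276], 0.21)]
top drawer_front [([402, 256, 493, 273], 0.73)]
side cabinet [([116, 215, 275, 307], 0.6), ([394, 218, 423, 281], 0.39)]
side slot [([116, 214, 277, 308], 0.82)]
side selector_grip [([230, 237, 246, 257], 0.57)]
side key_grip [([410, 198, 427, 230], 0.76)]
side hook_seat [([394, 214, 422, 279], 0.94)]
side pot_green_1_mid [([298, 221, 324, 252], 0.68), ([410, 197, 427, 229], 0.5)]
side pot_red_1_mid []
side pot_blue_mid [([313, 249, 337, 295], 0.95)]
side tamper [([393, 221, 424, 281], 0.23)]
side lid_pile [([429, 279, 478, 330], 0.73)]
side scoop_cup [([423, 230, 444, 252], 0.85)]
side drawer_front []
top cab 7541 0.11969878311111269 ((594.7738647460938, -216.8044891357422), (360.3804931640625, 161.1547088623047), 81.63555145263672) [[489.0, -383.0], [648.0, -407.0], [701.0, -50.0], [541.0, -27.0]]
side cab 5310 0.11804817483755187 ((695.1639404296875, -231.14602661132812), (362.3597106933594, 367.5384216308594), 82.05426025390625) [[488.0, -385.0], [852.0, -436.0], [902.0, -77.0], [538.0, -26.0]]
top green 420 0.0712 [429.  57.] 33
top red 377 0.0675 [445. 187.] 32
top blue 432 0.0843 [573. 109.] 34
side green 250 0.0702 [482.  66.] 86
side red 244 0.0659 [447. 184.] 35
side blue 327 0.0829 [575. 107.] 36
```

View pics/crop0.png

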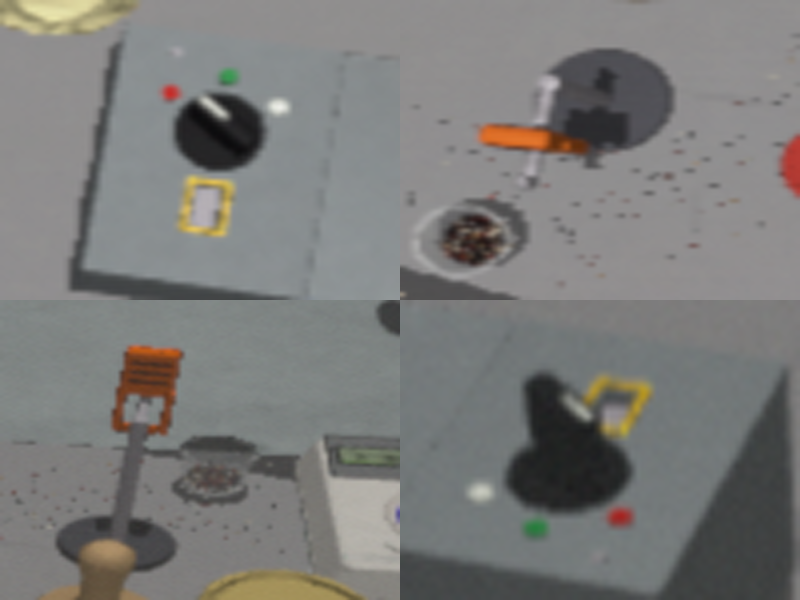

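```bash
cat >> h.py <<'E'
def ray(d,u,v,z):
    K=d['camera_matrix'];T=d['extrinsics']
    r=T[:3,:3]@np.array([(u-K[0,2])/K[0,0],(v-K[1,2])/K[1,1],1.]); o=T[:3,3]
    return o+r*(z-o[2])/r[2]
def blob(d,lo,hi,box):
    r0,r1,c0,c1=box
    m=cv2.inRange(cv2.cvtColor(d['pixels'][r0:r1,c0:c1],cv2.COLOR_BGR2HSV),lo,hi)
    v,u=np.nonzero(m); return u+c0,v+r0
E
python3 - <<'E'
from h import *
T=dict(np.load('top0.npz'));S=dict(np.load('side0.npz'))
p=lambda *a:print(*[np.round(x,4) if isinstance(x,np.ndarray) else x for x in a])
for n,d,bx in (('top',T,(190,250,365,420)),('side',S,(225,275,210,275))):
    for c,lo,hi in (('yellow',(18,120,120),(35,255,255)),('red',(0,120,80),(8,255,255)),('green',(55,90,50),(85,255,255))):
        u,v=blob(d,lo,hi,bx)
        if len(u):
            cu,cv_=(u.min()+u.max())/2,(v.min()+v.max())/2
            p(n,c,len(u),cu,cv_,ray(d,u.mean(),v.mean(),.12))
            if c=='yellow': p('  rect',cv2.minAreaRect(np.array([ray(d,a,b,.12)[:2]*1000 for a,b in zip(u,v)],np.float32)))
    # black knob points by depth
    W=cloud(d)[bx[0]:bx[1],bx[2]:bx[3]].reshape(-1,3); Q=W[(W[:,2]>.15)&(W[:,2]<.17)]
    p(n,'bar pts',len(Q),Q.mean(0),cv2.minAreaRect((Q[:,:2]*1000).astype(np.float32)))
# key
for n,d,bx in (('top',T,(255,300,200,245)),('side',S,(190,235,400,435))):
    u,v=blob(d,(3,150,100),(18,255,255),bx); W=cloud(d)
    Q=W[v,u]; Q=Q[~np.isnan(Q[:,0])]; p(n,'key',len(u),u.min(),u.max(),v.min(),v.max(),Q.mean(0),Q.min(0),Q.max(0))
    G=Q[Q[:,2]>.16]; p('  ',len(G),np.median(G,0), cv2.minAreaRect((G[:,:2]*1000).astype(np.float32)))
    t=Q[Q[:,2]>.2]; p('  topface',len(t),t.mean(0) if len(t) else 0,cv2.minAreaRect((t[:,:2]*1000).astype(np.float32)) if len(t) else 0)
W=cloud(T)[250:300,195:260].reshape(-1,3)
for a,b in ((.003,.03),(.135,.175),(.1,.135)):
    Q=W[(W[:,2]>a)&(W[:,2]<b)]; p('hook',a,b,len(Q),cv2.minAreaRect((Q[:,:2]*1000).astype(np.float32)) if len(Q) else 0)
    if a>.1: p(Q[np.argsort(Q[:,0])][::max(1,len(Q)//25)])
u,v=np.mgrid[255:290,222:252]; 
g=T['pixels'][255:292,218:256]; 
print('post base center guess',ray(T,237,266.7,.005))
E
```

```text
top yellow 40 385.5 232.5 [ 0.5814 -0.0937  0.12  ]
  rect ((582.4238891601562, -93.17913818359375), (22.8482666015625, 33.59903335571289), 80.66168212890625)
top red 8 379.0 206.0 [ 0.655  -0.0744  0.12  ]
top green 9 390.0 202.5 [ 0.6658 -0.1048  0.12  ]
top bar pts 83 [ 0.629  -0.1003  0.1598] ((629.7047729492188, -100.65425109863281), (37.11543273925781, 13.265687942504883), 46.03047180175781)
side yellow 25 245.0 242.0 [ 0.578  -0.0915  0.12  ]
  rect ((582.79345703125, -94.88019561767578), (23.495630264282227, 31.555133819580078), 81.90632629394531)
side red 6 245.0 260.5 [ 0.655  -0.0766  0.12  ]
side green 8 231.5 262.5 [ 0.6666 -0.1072  0.12  ]
side bar pts 83 [ 0.6349 -0.1003  0.1569] ((631.5392456054688, -101.76168060302734), (41.470489501953125, 15.19946575164795), 44.57658386230469)
top key 86 211 230 273 280 [0.4531 0.3316 0.2   ] [0.4468 0.3169 0.1384] [0.4615 0.3519 0.2109]
   83 [0.4538 0.3316 0.2046] ((453.7605895996094, 334.2920227050781), (35.30414962768555, 12.850422859191895), 84.3891372680664)
  topface 72 [0.4536 0.334  0.2052] ((453.7703552246094, 334.3914184
[... 785 characters left out ...]
1 0.3378 0.152 ]
 [0.4367 0.3405 0.1518]
 [0.4392 0.3405 0.1524]
 [0.442  0.3332 0.1508]
 [0.4462 0.3235 0.172 ]
 [0.4477 0.3186 0.1466]
 [0.4491 0.317  0.1669]
 [0.4524 0.3169 0.1558]
 [0.4555 0.3164 0.1464]
 [0.4652 0.3336 0.1537]
 [0.4679 0.3314 0.1524]
 [0.4727 0.3331 0.1575]
 [0.4755 0.3338 0.1548]
 [0.4781 0.3339 0.1548]
 [0.4808 0.3288 0.1547]
 [0.486  0.3343 0.1548]
 [0.4889 0.3297 0.1523]
 [0.491  0.326  0.158 ]
 [0.492  0.3255 0.148 ]
 [0.4939 0.335  0.1533]
 [0.4965 0.3349 0.1542]
 [0.4979 0.3247 0.1407]]
hook 0.1 0.135 21 ((473.32464599609375, 323.3651123046875), (49.75587844848633, 13.810956954956055), 0.7141699194908142)
post base center guess [0.4941411  0.32696984 0.005     ]
```

```bash
cat >> h.py <<'E'
def rot(yaw): # tool z down, tool y along world yaw (deg)
    a=np.radians(yaw); y=np.array([np.cos(a),np.sin(a),0]); z=np.array([0,0,-1.]); return np.stack([np.cross(y,z),y,z],1)
def plan(*wps):
    s=read_state(); p=np.array(s['tool_pos']); M=R.from_quat(s['ee_rot']).as_matrix(); pp=p;Mp=M
    y=M[:,1]; print('t',round(float(s['clock']),2),'tcp',np.round(p,4),'yaw',np.degrees(np.arctan2(y[1],y[0])).round(1),'tilt',np.degrees(np.arccos(-M[2,2])).round(2),'F',np.round(s['ft_force'],1),'w',round(float(s['gripper_width'])*1000,1),'gf',round(float(s['grasp_force']),1),'q',np.round(s['qpos'],2))
    for w in wps:
        t=np.array(w[:3]); Rt=rot(w[3]) if len(w)>3 else Mp
        d=M.T@(t-p)/.25; v=R.from_matrix(M.T@Rt).as_rotvec()/(2*np.pi)
        n=max(np.linalg.norm(t-pp)/.0417,np.degrees(R.from_matrix(Mp.T@Rt).magnitude())/7.16)
        print(np.round(np.r_[d,v],3).tolist(),'rows',round(n,1)); pp=t;Mp=Rt
E
python3 -c "
from h import *
plan((.5,.25,.30,-10),(.63,-.101,.22,-43.9))"
```

```text
t 1.4 tcp [0.3055 0.6019 0.2393] yaw 63.1 tilt 0.01 F [-0.3  0.3  0.2] w 85.8 gf 0.0 q [-1.13  0.47 -0.05  1.53  0.02  1.14 -0.08]
[-1.331, -0.903, -0.243, 0.0, -0.0, 0.203] rows 10.2
[-2.43, -1.92, 0.077, 0.0, -0.0, 0.297] rows 9.2
```

Emit:
play_rows(series=[-0.45,-0.33,-0.25,0,0,0.1,40,-0.9,-0.65,-0.25,0,0,0.15,40,-0.9,-0.65,-0.25,0,0,0.2,40,-0.9,-0.65,-0.25,0,0,0.2,40,-0.9,-0.65,-0.25,0,0,0.2,40,-0.9,-0.65,-0.25,0,0,0.2,40,-0.9,-0.65,-0.25,0,0,0.2,40,-0.9,-0.65,-0.25,0,0,0.2,40,-0.9,-0.65,-0.25,0,0,0.2,40,-0.9,-0.65,-0.25,0,0,0.2,40,-0.9,-0.65,-0.25,0,0,0.2,40,-0.9,-0.65,-0.25,0,0,0.2,40])

```text
clock: 2.4
tool_pos: [0.4325, 0.3552, 0.3019]
ee_rot: [0.759, 0.651, 0.0, -0.0]
ft_force: [0.3, 0.4, 0.1]
gripper_width: 0.0402
grasp_force: 0.0
```

```bash
python3 -c "
from h import *
plan((.5,.25,.30,-10),(.63,-.101,.22,-43.9))"
```

```text
t 2.4 tcp [0.4325 0.3552 0.3019] yaw -8.7 tilt 0.01 F [0.3 0.4 0.1] w 40.2 gf 0.0 q [-0.97  0.23  0.25  1.74 -0.06  1.18 -0.85]
[-0.375, 0.331, 0.007, 0.0, -0.0, 0.003] rows 3.0
[-1.684, 1.058, 0.327, 0.0, -0.0, 0.098] rows 9.2
```

Emit:
play_rows(series=[-0.9,0.55,0.1,0,0,0.05,40,-0.9,0.55,0.1,0,0,0.05,40,-0.9,0.55,0.1,0,0,0.05,40,-0.9,0.55,0.1,0,0,0.05,40,-0.9,0.55,0.1,0,0,0.05,40,-0.9,0.55,0.1,0,0,0.05,40,-0.9,0.55,0.1,0,0,0.05,40])

```text
clock: 2.98
tool_pos: [0.5351, 0.1045, 0.2768]
ee_rot: [0.854, 0.521, -0.0, 0.002]
ft_force: [1.1, 0.4, -0.6]
gripper_width: 0.0399
grasp_force: 0.0
```

```bash
python3 -c "
from h import *
plan((.63,-.101,.22,-43.9),(.63,-.101,.141,-43.9))"
```

```text
t 2.98 tcp [0.5351 0.1045 0.2768] yaw -27.2 tilt 0.18 F [ 1.1  0.4 -0.6] w 39.9 gf 0.0 q [-0.65  0.23  0.45  1.82 -0.11  1.12 -0.63]
[-0.557, 0.713, 0.23, 0.0, 0.0, 0.046] rows 5.6
[-0.556, 0.712, 0.546, 0.0, 0.0, 0.046] rows 1.9
```

Emit:
play_rows(series=[-0.556,0.713,0.22,0,0,0.046,40,-0.556,0.713,0.22,0,0,0.046,40,-0.556,0.713,0.22,0,0,0.046,40,-0.556,0.713,0.22,0,0,0.046,40,-0.556,0.713,0.22,0,0,0.046,40,-0.556,0.713,0.22,0,0,0.046,40,-0.556,0.713,0.22,0,0,0.046,40,-0.556,0.713,0.22,0,0,0.046,40,-0.556,0.713,0.22,0,0,0.046,40])

```text
clock: 3.73
tool_pos: [0.6296, -0.0918, 0.2215]
ee_rot: [0.918, 0.396, -0.0, -0.001]
ft_force: [0.2, 0.8, -0.5]
gripper_width: 0.0396
grasp_force: 0.0
```

```bash
python3 -c "
from h import *
plan((.63,-.101,.22,-43.9),(.6305,-.101,.141,-43.9))
d=grab('side','s1')"
```

```text
t 3.73 tcp [ 0.6296 -0.0918  0.2215] yaw -43.3 tilt 0.08 F [ 0.2  0.8 -0.5] w 39.6 gf 0.0 q [-0.31  0.46  0.54  1.68 -0.26  1.08 -0.44]
[-0.026, 0.027, 0.006, -0.0, -0.0, 0.002] rows 0.2
[-0.024, 0.028, 0.322, -0.0, -0.0, 0.002] rows 1.9
```

Emit:
play_rows(series=[-0.024,0.028,0.1,0,0,0.002,40,-0.024,0.028,0.1,0,0,0.002,40,-0.024,0.028,0.1,0,0,0.002,40])

```text
clock: 4.03
tool_pos: [0.6296, -0.1006, 0.1962]
ee_rot: [0.921, 0.39, -0.001, -0.001]
ft_force: [0.8, 0.4, 0.6]
gripper_width: 0.0397
grasp_force: 0.0
```

```bash
python3 -c "
from h import *
d=grab('top')
plan((.63,-.101,.22,-43.9),(.6305,-.101,.141,-43.9))
"
```

```text
t 4.08 tcp [ 0.6305 -0.1007  0.1972] yaw -44.1 tilt 0.05 F [-1.1  0.1 -0.2] w 40.2 gf 0.0 q [-0.29  0.48  0.54  1.7  -0.28  1.04 -0.43]
[-0.002, -0.001, -0.091, -0.0, -0.0, -0.0] rows 0.5
[-0.001, 0.001, 0.225, -0.0, -0.0, -0.0] rows 1.9
```

Good position; descend and close.

Emit:
play_rows(series=[0,0,0.1,0,0,0,40,0,0,0.17,0,0,0,40,0,0,0.225,0,0,0,40,0,0,0.225,0,0,0,40,0,0,0.225,0,0,0,8,0,0,0.225,0,0,0,8,0,0,0.225,0,0,0,8,0,0,0.225,0,0,0,8,0,0,0.225,0,0,0,8,0,0,0.225,0,0,0,8,0,0,0.225,0,0,0,8])

```text
clock: 5.0
tool_pos: [0.6294, -0.1002, 0.142]
ee_rot: [0.921, 0.39, -0.0, -0.002]
ft_force: [-6.7, 3.6, 5.2]
gripper_width: 0.0118
grasp_force: 59.4
```

Emit:
play_rows(series=[0,0,0,0,0,0.017,8,0,0,0,0,0,0.034,8,0,0,0,0,0,0.051,8,0,0,0,0,0,0.068,8,0,0,0,0,0,0.085,8,0,0,0,0,0,0.102,8,0,0,0,0,0,0.119,8,0,0,0,0,0,0.136,8,0,0,0,0,0,0.151,8,0,0,0,0,0,0.152,8,0,0,0,0,0,0.152,8,0,0,0,0,0,0.152,8,0,0,0,0,0,0.152,40,0,0,0,0,0,0.152,40,0,0,0,0,0,0.152,40,0,0,0,0,0,0.152,40,0,0,-0.15,0,0,0.152,40,0,0,-0.3,0,0,0.152,40,0,0,-0.45,0,0,0.152,50,0,0,-0.55,0,0,0.152,50])

```text
clock: 6.67
tool_pos: [0.6316, -0.1033, 0.2819]
ee_rot: [0.997, -0.078, 0.002, 0.0]
ft_force: [0.5, -0.2, 0.4]
gripper_width: 0.0499
grasp_force: 0.0
```

```bash
python3 - <<'E'
from h import *
d=grab('side'); W=cloud(d)[225:275,210:275].reshape(-1,3); Q=W[(W[:,2]>.15)&(W[:,2]<.17)]
print(len(Q),Q.mean(0),cv2.minAreaRect((Q[:,:2]*1000).astype(np.float32)))
cv2.imwrite('pics/c1.png',cv2.resize(d['pixels'][180:290,190:300],(550,550)))
plan((.455,.3335,.30,83.5))
E
```

```text
77 [ 0.63519631 -0.10044209  0.15668428] ((633.2863159179688, -101.68228912353516), (14.68584156036377, 46.171058654785156), 79.4794921875)
t 6.72 tcp [ 0.6338 -0.1042  0.2863] yaw -98.9 tilt 0.7 F [ 2.1 -0.5  3. ] w 49.8 gf 0.0 q [-0.49  0.47  0.85  1.6  -0.37  1.23 -1.29]
[-0.978, -1.618, -0.066, -0.003, -0.0, 0.493] rows 24.8
```

View pics/c1.png

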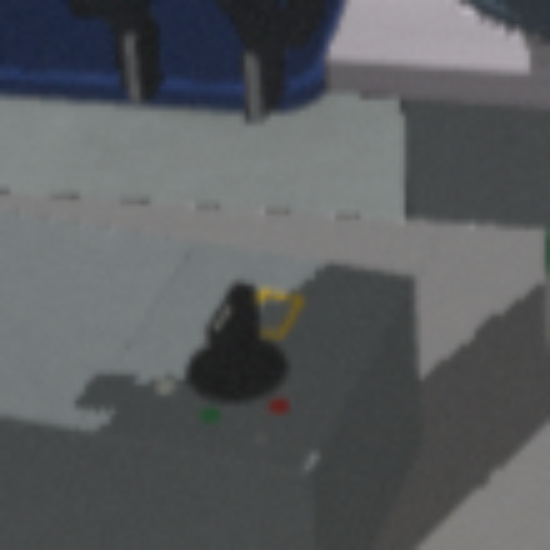

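Emit:
play_rows(series=[-0.5,-0.85,-0.06,0,0,-0.25,55,-0.5,-0.85,-0.06,0,0,-0.25,55,-0.5,-0.85,-0.06,0,0,-0.25,55,-0.5,-0.85,-0.06,0,0,-0.25,55,-0.5,-0.85,-0.06,0,0,-0.25,55,-0.5,-0.85,-0.06,0,0,-0.25,55,-0.5,-0.85,-0.06,0,0,-0.25,55,-0.5,-0.85,-0.06,0,0,-0.25,55,-0.5,-0.85,-0.06,0,0,-0.25,55,-0.5,-0.85,-0.06,0,0,-0.25,55,-0.5,-0.85,-0.06,0,0,-0.25,55,-0.5,-0.85,-0.06,0,0,-0.25,55,-0.5,-0.85,-0.06,0,0,-0.25,55])

```text
clock: 7.8
tool_pos: [0.5401, 0.1268, 0.2929]
ee_rot: [0.758, 0.652, 0.0, 0.0]
ft_force: [0.1, -0.1, 0.1]
gripper_width: 0.0553
grasp_force: 0.0
```

```bash
python3 - <<'E'
from h import *
grab('top')
plan((.455,.3335,.30,83.5))
E
```

```text
t 7.85 tcp [0.5401 0.1268 0.2929] yaw -8.6 tilt 0.01 F [-0.  -0.   0.1] w 54.7 gf 0.0 q [-0.74  0.24  0.53  1.78 -0.13  1.16 -0.32]
[0.767, -0.46, -0.028, 0.0, -0.0, -0.256] rows 12.9
```

Emit:
play_rows(series=[0.767,-0.46,-0.028,0,0,-0.256,55,0.767,-0.46,-0.028,0,0,-0.256,55,0.767,-0.46,-0.028,0,0,-0.256,55,0.767,-0.46,-0.028,0,0,-0.256,55,0.767,-0.46,-0.028,0,0,-0.256,55,0.767,-0.46,-0.028,0,0,-0.256,55,0.767,-0.46,-0.028,0,0,-0.256,55,0.767,-0.46,-0.028,0,0,-0.256,55,0.767,-0.46,-0.028,0,0,-0.256,55,0.767,-0.46,-0.028,0,0,-0.256,55,0.767,-0.46,-0.028,0,0,-0.256,55,0.767,-0.46,-0.028,0,0,-0.256,55,0.767,-0.46,-0.028,0,0,-0.256,55,0.767,-0.46,-0.028,0,0,-0.256,55,0.767,-0.46,-0.028,0,0,-0.256,55])

```text
clock: 9.1
tool_pos: [0.4563, 0.3341, 0.2999]
ee_rot: [0.061, 0.998, -0.0, -0.0]
ft_force: [-0.0, 0.3, -0.1]
gripper_width: 0.0549
grasp_force: 0.0
```

```bash
python3 - <<'E'
from h import *
T=grab('top');S=grab('side')
for n,d,bx in (('top',T,(255,300,200,245)),('side',S,(190,235,400,435))):
    u,v=blob(d,(3,150,100),(18,255,255),bx); W=cloud(d)
    if len(u):
        Q=W[v,u]; Q=Q[~np.isnan(Q[:,0])]; print(n,len(u),np.round(Q.mean(0),4),Q.min(0).round(4),Q.max(0).round(4))
plan((.455,.3335,.30,83.5),(.455,.3335,.177,83.5))
E
```

```text
top 1 [0.4481 0.3176 0.1389] [0.4481 0.3176 0.1389] [0.4481 0.3176 0.1389]
side 170 [0.4592 0.3337 0.1733] [0.4505 0.3171 0.114 ] [0.4675 0.35   0.2069]
t 9.2 tcp [0.4562 0.3342 0.3   ] yaw 83.1 tilt 0.0 F [ 0.2  0.8 -0.8] w 54.9 gf 0.0 q [-0.85  0.24  0.18  1.73 -0.04  1.18  0.79]
[0.005, -0.003, -0.0, 0.0, -0.0, -0.001] rows 0.1
[0.004, -0.003, 0.492, 0.0, -0.0, -0.001] rows 2.9
```

Emit:
play_rows(series=[0.005,-0.003,0.15,0,0,-0.001,55,0.004,-0.003,0.3,0,0,-0.001,55,0.004,-0.003,0.42,0,0,-0.001,55,0.004,-0.003,0.496,0,0,-0.001,55,0.004,-0.003,0.496,0,0,-0.001,55,0.004,-0.003,0.496,0,0,-0.001,30,0.004,-0.003,0.496,0,0,-0.001,30,0.004,-0.003,0.496,0,0,-0.001,30,0.004,-0.003,0.496,0,0,-0.001,30,0.004,-0.003,0.496,0,0,-0.001,30,0.004,-0.003,0.496,0,0,-0.001,30])

```text
clock: 10.12
tool_pos: [0.4556, 0.3341, 0.1773]
ee_rot: [0.056, 0.998, 0.001, 0.001]
ft_force: [-0.1, -0.1, 2.7]
gripper_width: 0.0354
grasp_force: 60.7
```

```bash
python3 - <<'E'
from h import *
S=grab('side')
cv2.imwrite('pics/k1.png',cv2.resize(S['pixels'][140:290,350:500],(600,600)))
plan()
E
```

```text
t 10.17 tcp [0.4556 0.3341 0.1772] yaw 83.6 tilt 0.13 F [-0.3  0.4  4.3] w 35.1 gf 60.8 q [-0.83  0.35  0.16  1.88 -0.07  0.92  0.82]
```

View pics/k1.png

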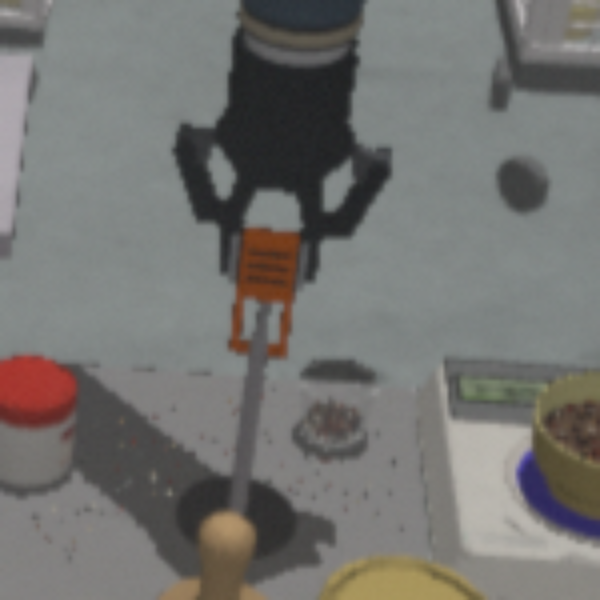

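```bash
python3 - <<'E'
from h import *
T=dict(np.load('top0.npz')); print(ray(T,205.5,304,.023),ray(T,209,302,.045))
W=cloud(T)[290:316,192:222].reshape(-1,3);Q=W[(W[:,2]>.03)&(W[:,2]<.06)];print(len(Q),Q.min(0),Q.max(0))
p=np.array([.4556,.3341]);u=np.array([-np.cos(np.radians(6.5)),np.sin(np.radians(6.5))])
a=p+.048*u
plan((*p,.1975),(*a,.1975),(*a,.37))
E
```

```text
[0.38483197 0.40916265 0.023     ] [0.39050826 0.39387378 0.045     ]
109 [0.35979883 0.37382187 0.03005002] [0.41293245 0.42588534 0.0539149 ]
t 10.17 tcp [0.4556 0.3341 0.1772] yaw 83.6 tilt 0.13 F [-0.3  0.4  4.3] w 35.1 gf 60.8 q [-0.83  0.35  0.16  1.88 -0.07  0.92  0.82]
[-0.0, -0.0, -0.081, 0.0, 0.0, 0.0] rows 0.5
[0.192, 0.0, -0.081, 0.0, 0.0, 0.0] rows 1.2
[0.191, 0.002, -0.771, 0.0, 0.0, 0.0] rows 4.1
```

Emit:
play_rows(series=[0,0,-0.04,0,0,0,30,0,0,-0.081,0,0,0,30,0,0,-0.081,0,0,0,30,0,0,-0.081,0,0,0,30,0.05,0,-0.081,0,0,0,30,0.1,0,-0.081,0,0,0,30,0.15,0,-0.081,0,0,0,30,0.192,0,-0.081,0,0,0,30,0.192,0,-0.081,0,0,0,30,0.192,0,-0.081,0,0,0,30,0.192,0,-0.25,0,0,0,30,0.192,0,-0.4,0,0,0,30,0.192,0,-0.55,0,0,0,30,0.192,0,-0.7,0,0,0,30,0.192,0,-0.77,0,0,0,30,0.192,0,-0.77,0,0,0,30])

```text
clock: 11.5
tool_pos: [0.4097, 0.3402, 0.374]
ee_rot: [0.056, 0.998, 0.004, 0.004]
ft_force: [0.2, 0.4, -2.1]
gripper_width: 0.0351
grasp_force: 60.9
```

```bash
python3 - <<'E'
from h import *
S=grab('side','s2')
plan((.5826,-.0938,.37,81.7))
E
```

```text
t 11.55 tcp [0.4087 0.3394 0.3709] yaw 83.5 tilt 0.31 F [-0.1  0.5 -0.9] w 35.5 gf 60.9 q [-0.91  0.13  0.16  1.7  -0.02  1.31  0.71]
[-0.886, -1.643, -0.0, 0.001, 0.001, 0.005] rows 11.2
```

View pics/s2.png

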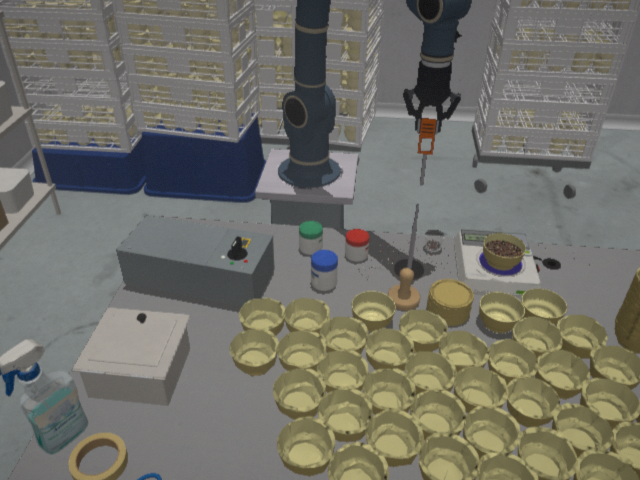

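Emit:
play_rows(series=[-0.44,-0.82,0,0,0,0,30,-0.44,-0.82,0,0,0,0,30,-0.44,-0.82,0,0,0,0,30,-0.44,-0.82,0,0,0,0,30,-0.44,-0.82,0,0,0,0,30,-0.44,-0.82,0,0,0,0,30,-0.44,-0.82,0,0,0,0,30,-0.44,-0.82,0,0,0,0,30])

```text
clock: 12.22
tool_pos: [0.4936, 0.1211, 0.3668]
ee_rot: [0.058, 0.998, -0.001, -0.001]
ft_force: [0.1, 1.3, -1.3]
gripper_width: 0.0358
grasp_force: 60.9
```

```bash
python3 - <<'E'
from h import *
grab('top')
plan((.5826,-.0938,.37,81.7))
E
```

```text
t 12.27 tcp [0.4932 0.123  0.3669] yaw 83.6 tilt 0.17 F [-1.1  1.6 -1.4] w 35.0 gf 60.9 q [-0.64  0.1   0.35  1.75 -0.03  1.3   1.17]
[-0.453, -0.822, -0.013, -0.0, -0.0, 0.005] rows 5.6
```

Emit:
play_rows(series=[-0.453,-0.822,-0.013,0,0,0.005,30,-0.453,-0.822,-0.013,0,0,0.005,30,-0.453,-0.822,-0.013,0,0,0.005,30,-0.453,-0.822,-0.013,0,0,0.005,30,-0.453,-0.822,-0.013,0,0,0.005,30,-0.453,-0.822,-0.013,0,0,0.005,30,-0.453,-0.822,-0.013,0,0,0.005,30,-0.453,-0.822,0.1,0,0,0.005,30,-0.453,-0.822,0.2,0,0,0.005,30,-0.453,-0.822,0.26,0,0,0.005,30,-0.453,-0.822,0.26,0,0,0.005,30,-0.453,-0.822,0.26,0,0,0.005,30])

```text
clock: 13.27
tool_pos: [0.5832, -0.0915, 0.3024]
ee_rot: [0.07, 0.998, 0.0, -0.001]
ft_force: [0.6, -0.5, -0.6]
gripper_width: 0.0351
grasp_force: 60.8
```

```bash
python3 - <<'E'
from h import *
S=grab('side');T=grab('top')
plan((.5826,-.0938,.297,81.7))
cv2.imwrite('pics/sl1.png',np.hstack([cv2.resize(S['pixels'][160:280,205:285],(400,600)),cv2.resize(T['pixels'][180:260,360:420],(400,600))]))
W=cloud(S)
# rod pixels: depth points with z .14-.24 near slot
for n,d in (('side',S),('top',T)):
    Q=cloud(d).reshape(-1,3); Q=Q[(np.abs(Q[:,0]-.583)<.03)&(np.abs(Q[:,1]+.094)<.03)]
    for a,b in ((.145,.16),(.16,.175),(.175,.19),(.19,.205)):
        q=Q[(Q[:,2]>a)&(Q[:,2]<b)]; print(n,a,len(q),q.mean(0).round(4) if len(q) else '')
print(Q[:,2].max())
E
```

```text
t 13.37 tcp [ 0.5842 -0.0927  0.3045] yaw 81.9 tilt 0.1 F [ 0.4  0.5 -0.1] w 35.4 gf 60.8 q [-0.31  0.3   0.51  1.68 -0.16  1.2   1.67]
[0.006, -0.005, 0.03, 0.0, 0.0, 0.001] rows 0.2
side 0.145 18 [ 0.5846 -0.0909  0.1515]
side 0.16 23 [ 0.5838 -0.0901  0.1669]
side 0.175 16 [ 0.5854 -0.0911  0.1833]
side 0.19 22 [ 0.5844 -0.0907  0.1968]
top 0.145 0 
top 0.16 0 
top 0.175 0 
top 0.19 0 
0.6586666201485808
```

View pics/sl1.png

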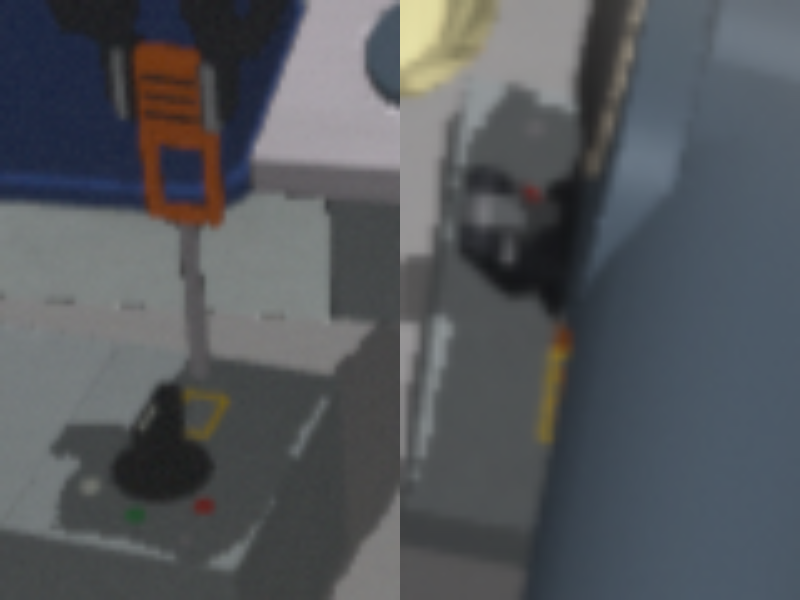

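```bash
python3 - <<'E'
from h import *
S=grab('side')
img=S['pixels'].astype(int)
print('slot by eye',ray(S,246.4,242.6,.12),'tip by eye',ray(S,245,234.3,.1475))
# yellowness map
y=(img[...,1]+img[...,2])/2-img[...,0]; y=y[232:254,236:258]; y=np.clip(y-25,0,None)
big=cv2.resize(y.astype(np.float32),None,fx=8,fy=8,interpolation=cv2.INTER_CUBIC); v,u=np.nonzero(big>25)
P=np.array([ray(S,236+(a+.5)/8-.5,232+(b+.5)/8-.5,.12)[:2]*1000 for a,b in zip(u,v)],np.float32)
print(len(P),cv2.minAreaRect(P))
# rod columns: gradient between rod and background rows 215..230
W=cloud(S)
for r in range(208,234,3):
    row=W[r,232:258]; ok=(np.abs(row[:,0]-.584)<.02)&(row[:,2]>.13); c=np.nonzero(ok)[0]+232
    if len(c): 
        z=np.nanmedian(row[ok][:,2]); print(r,c.min(),c.max(),z.round(3),ray(S,c.mean(),r,z).round(4), row[ok][:,0].mean().round(4))
E
```

```text
slot by eye [ 0.58399303 -0.0882563   0.12      ] tip by eye [ 0.58633197 -0.08953481  0.1475    ]
364 ((579.7181396484375, -87.52098846435547), (35.82476806640625, 17.42337417602539), 28.485572814941406)
208 240 243 0.228 [ 0.589  -0.0923  0.2276] 0.5892
211 240 244 0.216 [ 0.5846 -0.0928  0.2159] 0.5866
214 241 244 0.208 [ 0.5857 -0.0919  0.2079] 0.5852
217 241 244 0.199 [ 0.5854 -0.0926  0.1988] 0.5866
220 241 244 0.191 [ 0.5866 -0.0929  0.1907] 0.5856
223 242 245 0.182 [ 0.5865 -0.091   0.1819] 0.5856
226 242 245 0.171 [ 0.5847 -0.0921  0.1715] 0.5851
229 242 245 0.164 [ 0.587  -0.0921  0.164 ] 0.587
232 242 245 0.154 [ 0.5855 -0.0931  0.1536] 0.5855
```

```bash
python3 - <<'E'
from h import *
plan((.5828,-.0938,.285,81.7),(.5828,-.0938,.271,81.7))
E
```

```text
t 13.42 tcp [ 0.5843 -0.0931  0.3048] yaw 81.9 tilt 0.14 F [-0.  -0.2 -0.7] w 34.9 gf 60.8 q [-0.31  0.3   0.51  1.68 -0.16  1.2   1.67]
[0.006, -0.004, 0.079, 0.0, 0.0, 0.0] rows 0.5
[0.006, -0.004, 0.135, 0.0, 0.0, 0.0] rows 0.3
```

Emit:
play_rows(series=[0.006,-0.003,0.04,0,0,0,30,0.006,-0.003,0.079,0,0,0,30,0.006,-0.003,0.079,0,0,0,30,0.006,-0.003,0.1,0,0,0,30,0.006,-0.003,0.115,0,0,0,30,0.006,-0.003,0.125,0,0,0,30,0.006,-0.003,0.135,0,0,0,30,0.006,-0.003,0.135,0,0,0,30])

```text
clock: 14.08
tool_pos: [0.5816, -0.0943, 0.2692]
ee_rot: [0.071, 0.997, 0.0, -0.0]
ft_force: [-0.3, 0.4, -1.6]
gripper_width: 0.035
grasp_force: 60.9
```

```bash
python3 - <<'E'
from h import *
S=grab('side');plan((.5828,-.0938,.271,81.7),(.5828,-.0938,.24,81.7),(.5828,-.0938,.222,81.7))
E
```

```text
t 14.13 tcp [ 0.5818 -0.0943  0.2696] yaw 81.8 tilt 0.02 F [-0.   0.3 -0.8] w 35.1 gf 60.8 q [-0.3   0.32  0.51  1.73 -0.17  1.13  1.68]
[-0.004, 0.003, -0.006, 0.0, -0.0, 0.0] rows 0.0
[-0.004, 0.003, 0.118, 0.0, -0.0, 0.0] rows 0.7
[-0.004, 0.003, 0.19, 0.0, -0.0, 0.0] rows 0.4
```

Emit:
play_rows(series=[-0.003,0.002,0.03,0,0,0,30,-0.003,0.002,0.06,0,0,0,30,-0.003,0.002,0.09,0,0,0,30,-0.003,0.002,0.12,0,0,0,30,-0.003,0.002,0.14,0,0,0,30,-0.003,0.002,0.15,0,0,0,30,-0.003,0.002,0.16,0,0,0,30,-0.003,0.002,0.17,0,0,0,30,-0.003,0.002,0.18,0,0,0,30,-0.003,0.002,0.18,0,0,0,30,-0.003,0.002,0.18,0,0,0,30])

```text
clock: 15.05
tool_pos: [0.5826, -0.0939, 0.225]
ee_rot: [0.071, 0.997, 0.0, -0.0]
ft_force: [-1.6, 0.6, 2.4]
gripper_width: 0.0354
grasp_force: 61.3
```

```bash
python3 - <<'E'
from h import *
S=grab('top','t3');plan((.5828,-.0938,.222,81.7),(.5828,-.0938,.32,81.7))
W=cloud(S).reshape(-1,3);Q=W[(W[:,2]>.1)&(W[:,2]<.112)&(W[:,0]<.52)&(W[:,1]<-.05)]; print(len(Q),Q.mean(0))
E
```

```text
t 15.1 tcp [ 0.5826 -0.0939  0.225 ] yaw 81.8 tilt 0.02 F [-2.1  0.6  2.9] w 35.3 gf 61.3 q [-0.29  0.37  0.49  1.78 -0.2   1.04  1.7 ]
[-0.001, 0.0, 0.012, 0.0, -0.0, 0.0] rows 0.1
[-0.001, 0.0, -0.38, 0.0, -0.0, 0.0] rows 2.4
239 [ 0.46228869 -0.28121658  0.10374881]
```

Emit:
play_rows(series=[0,0,0.01,0,0,0,30,0,0,0.018,0,0,0,30,0,0,0.018,0,0,0,30,0,0,0.018,0,0,0,30,0,0,0.018,0,0,0,30,0,0,0.018,0,0,0,30])

```text
clock: 15.6
tool_pos: [0.5829, -0.0939, 0.2212]
ee_rot: [0.071, 0.997, 0.0, 0.0]
ft_force: [-3.3, -0.2, 7.5]
gripper_width: 0.0352
grasp_force: 61.9
```

```bash
python3 - <<'E'
from h import *
S=grab('top','t4');plan((.5826,-.0939,.30,81.7),(.5826,-.0939,.37,81.7))
W=cloud(S).reshape(-1,3);Q=W[(W[:,2]>.1)&(W[:,2]<.112)&(W[:,0]<.52)&(W[:,1]<-.05)]; print(len(Q),Q.mean(0),cv2.minAreaRect((Q[:,:2]*1000).astype(np.float32)))
E
```

```text
t 15.65 tcp [ 0.583  -0.0939  0.2212] yaw 81.8 tilt 0.06 F [-1.2  0.3  7.4] w 34.9 gf 61.9 q [-0.29  0.37  0.49  1.79 -0.2   1.04  1.71]
[0.001, 0.0, -0.315, 0.0, 0.0, 0.0] rows 1.9
[0.001, 0.0, -0.595, 0.0, 0.0, 0.0] rows 1.7
244 [ 0.39380104 -0.26913836  0.10339842] ((453.99371337890625, -278.8427734375), (191.59828186035156, 139.59649658203125), 81.48060607910156)
```

View pics/t4.png

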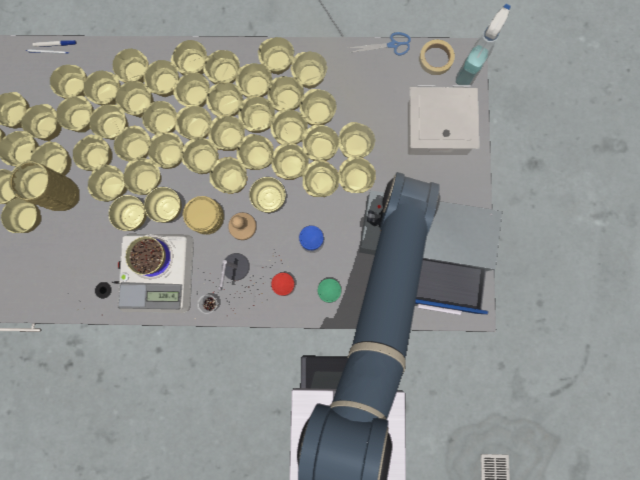

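Emit:
play_rows(series=[0,0,-0.1,0,0,0,30,0,0,-0.2,0,0,0,30,0,0,-0.3,0,0,0,30,0,0,-0.45,0,0,0,30,0,0,-0.6,0,0,0,30,0,0,-0.6,0,0,0,30,0.2,0.4,-0.6,0,0,0,30,0.4,0.85,-0.6,0,0,0,30,0.4,0.85,-0.6,0,0,0,30,0.4,0.85,-0.6,0,0,0,30,0.4,0.85,-0.6,0,0,0,30,0.4,0.85,-0.6,0,0,0,30,0.4,0.85,-0.6,0,0,0,30,0.4,0.85,-0.6,0,0,0,30,0.4,0.85,-0.6,0,0,0,30])

```text
clock: 16.9
tool_pos: [0.5144, 0.1298, 0.3698]
ee_rot: [0.072, 0.997, -0.0, 0.0]
ft_force: [-0.2, -0.0, -2.1]
gripper_width: 0.0356
grasp_force: 60.8
```

```bash
python3 - <<'E'
from h import *
grab('side');plan((.4079,.3395,.37,83.5))
E
```

```text
t 16.95 tcp [0.5145 0.1292 0.3699] yaw 81.7 tilt 0.05 F [ 0.2 -0.7 -0.6] w 35.0 gf 60.8 q [-0.66  0.13  0.38  1.71 -0.05  1.31  1.16]
[0.544, 0.771, -0.001, -0.0, 0.0, -0.005] rows 5.7
```

Emit:
play_rows(series=[0.544,0.771,0,0,0,-0.005,30,0.544,0.771,0,0,0,-0.005,30,0.544,0.771,0,0,0,-0.005,30,0.544,0.771,0,0,0,-0.005,30,0.544,0.771,0,0,0,-0.005,30,0.544,0.771,0,0,0,-0.005,30,0.544,0.771,0,0,0,-0.005,30,0.544,0.771,0,0,0,-0.005,30,0.544,0.771,0,0,0,-0.005,30,0.544,0.771,0.1,0,0,-0.005,30,0.544,0.771,0.25,0,0,-0.005,30,0.544,0.771,0.4,0,0,-0.005,30,0.544,0.771,0.5,0,0,-0.005,30,0.544,0.771,0.5,0,0,-0.005,30,0.544,0.771,0.5,0,0,-0.005,30])

```text
clock: 18.2
tool_pos: [0.4079, 0.3389, 0.245]
ee_rot: [0.058, 0.998, -0.001, -0.0]
ft_force: [-0.9, -0.0, 0.3]
gripper_width: 0.035
grasp_force: 60.8
```

```bash
python3 - <<'E'
from h import *
d=grab('side');plan((.4079,.3395,.1985,83.5),(.4556,.3341,.1985,83.5),(.4556,.3341,.1775,83.5))
W=cloud(d)
u,v=blob(d,(3,150,100),(18,255,255),(180,240,390,440)); Q=W[v,u]; Q=Q[~np.isnan(Q[:,0])]; print(len(Q),np.round(Q.mean(0),4),Q.min(0).round(4),Q.max(0).round(4))
E
```

```text
t 18.25 tcp [0.4087 0.34   0.2467] yaw 83.4 tilt 0.12 F [ 0.1 -0.4 -0.4] w 35.4 gf 60.8 q [-0.93  0.23  0.19  1.87 -0.05  1.04  0.73]
[0.003, -0.003, 0.193, 0.0, 0.0, -0.0] rows 1.2
[-0.189, -0.002, 0.193, 0.0, 0.0, -0.0] rows 1.2
[-0.189, -0.002, 0.277, 0.0, 0.0, -0.0] rows 0.5
73 [0.4112 0.3374 0.2118] [0.4058 0.3204 0.1796] [0.4169 0.3529 0.236 ]
```

Emit:
play_rows(series=[0.003,-0.003,0.1,0,0,0,30,0.003,-0.003,0.193,0,0,0,30,0.003,-0.003,0.193,0,0,0,30,0.003,-0.003,0.193,0,0,0,30,-0.03,-0.003,0.193,0,0,0,30,-0.06,-0.003,0.193,0,0,0,30,-0.09,-0.003,0.193,0,0,0,30,-0.12,-0.003,0.193,0,0,0,30,-0.15,-0.002,0.193,0,0,0,30,-0.18,-0.002,0.193,0,0,0,30,-0.188,-0.002,0.193,0,0,0,30,-0.188,-0.002,0.193,0,0,0,30])

```text
clock: 19.25
tool_pos: [0.4543, 0.3347, 0.1969]
ee_rot: [0.056, 0.998, -0.0, 0.0]
ft_force: [-0.8, 0.2, -1.3]
gripper_width: 0.0348
grasp_force: 60.8
```

```bash
python3 - <<'E'
from h import *
d=grab('side');plan((.4556,.3341,.1985,83.5),(.4556,.3341,.1775,83.5))
cv2.imwrite('pics/k2.png',cv2.resize(d['pixels'][170:290,370:470],(500,600)))
E
```

```text
t 19.3 tcp [0.4537 0.3349 0.1969] yaw 83.6 tilt 0.03 F [-0.1  0.2 -2.1] w 35.4 gf 60.8 q [-0.87  0.33  0.19  1.86 -0.08  0.96  0.82]
[-0.008, -0.002, -0.007, -0.0, -0.0, 0.0] rows 0.1
[-0.008, -0.002, 0.077, -0.0, -0.0, 0.0] rows 0.5
```

View pics/k2.png

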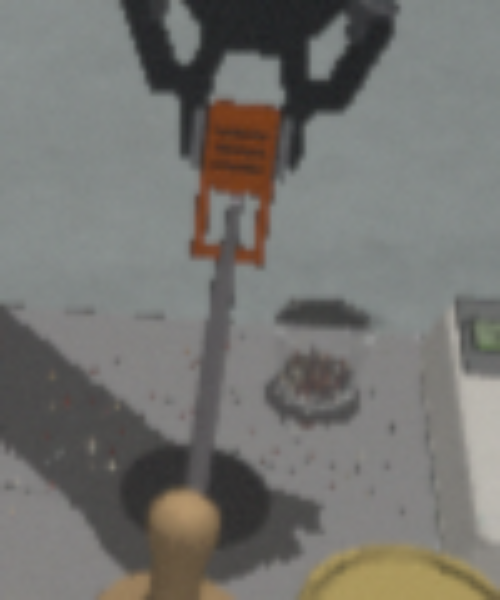

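Emit:
play_rows(series=[-0.006,-0.002,0.04,0,0,0,30,-0.006,-0.002,0.075,0,0,0,30,-0.006,-0.002,0.078,0,0,0,30,-0.006,-0.002,0.078,0,0,0,30,-0.006,-0.002,0.078,0,0,0,40,-0.006,-0.002,0.078,0,0,0,55,-0.006,-0.002,0.078,0,0,0,55,-0.006,-0.002,0.078,0,0,0,55,-0.006,-0.002,0,0,0,0,55,-0.006,-0.002,-0.1,0,0,0,55,-0.006,-0.002,-0.25,0,0,0,85,-0.006,-0.002,-0.4,0,0,0,85,-0.006,-0.002,-0.4,0,0,0,85])

```text
clock: 20.38
tool_pos: [0.4581, 0.3366, 0.3049]
ee_rot: [0.056, 0.998, 0.005, 0.005]
ft_force: [0.7, 0.2, 1.3]
gripper_width: 0.0847
grasp_force: 0.0
```

```bash
cat > look.py <<'E'
from h import *
import sys
T=grab('top',sys.argv[1] if len(sys.argv)>1 else None);S=grab('side');W=cloud(T);V=cloud(S)
def pots(W,box,lo,hi,h):
    u,v=blob(T,lo,hi,box); Q=W[v,u]; Q=Q[np.abs(Q[:,2]-h)<.012]
    if len(Q)>60:
        c,r=cv2.minEnclosingCircle((Q[:,:2]*1000).astype(np.float32)); print('top h',h,len(Q),np.round(c,1),round(r,1),Q[:,2].mean().round(4), 'mean',Q.mean(0).round(4))
for nm,lo,hi,hs in (('green',(50,90,40),(90,255,255),(.072,.086)),('red',(0,140,80),(6,255,255),(.068,.082))):
    for h in hs: print(nm); pots(W,(255,320,255,500),lo,hi,h)
u,v=blob(S,(3,150,100),(18,255,255),(190,235,395,440)); Q=V[v,u]; Q=Q[~np.isnan(Q[:,0])]; print('key side',len(Q),np.round(Q.mean(0),4),Q.min(0).round(4),Q.max(0).round(4))
Q=W.reshape(-1,3);Q=Q[(Q[:,2]>.1)&(Q[:,2]<.108)&(Q[:,0]<.5)&(Q[:,1]<-.13)&(Q[:,1]>-.40)]
if len(Q)>20: print('front',len(Q),Q.mean(0).round(4),cv2.minAreaRect((Q[:,:2]*1000).astype(np.float32)))
E
python3 look.py; python3 -c "
from h import *
plan((.445,.187,.2,60),(.429,.057,.2,60))"
```

```text
green
top h 0.072 424 [428.8  57.9] 31.9 0.0711 mean [0.4289 0.0576 0.0711]
green
top h 0.086 61 [428.8  57.9] 31.9 0.0752 mean [0.4316 0.0559 0.0752]
red
top h 0.068 393 [443.8 187.4] 31.5 0.0674 mean [0.4444 0.1868 0.0674]
red
top h 0.082 65 [443.9 185.7] 30.1 0.0715 mean [0.443  0.1875 0.0715]
key side 176 [0.4582 0.3324 0.1735] [0.449  0.3156 0.1127] [0.4659 0.3494 0.2062]
front 280 [ 0.3931 -0.2488  0.1034] ((400.07476806640625, -270.55865478515625), (106.57241821289062, 258.6082763671875), 17.731889724731445)
t 20.48 tcp [0.4556 0.3349 0.2988] yaw 83.6 tilt 0.23 F [-0.6  0.3 -0.6] w 85.1 gf 0.0 q [-0.88  0.24  0.21  1.73 -0.05  1.17  0.8 ]
[-0.023, -0.594, 0.393, 0.001, 0.0, 0.066] rows 4.3
[-0.017, -1.118, 0.392, 0.001, 0.0, 0.066] rows 3.1
```

Emit:
play_rows(series=[-0.02,-0.594,0.3,0,0,0.005,85,-0.02,-0.594,0.3,0,0,0.005,85,-0.02,-0.594,0.3,0,0,0.005,85,-0.02,-0.594,0.3,0,0,0.005,85,-0.02,-0.594,0.5,0,0,0.005,85,-0.02,-0.594,0.65,0,0,0.005,85,-0.02,-0.594,0.7,0,0,0.005,85,-0.02,-0.594,0.7,0,0,0.005,85,-0.02,-0.594,0.7,0,0,0.005,85])

```text
clock: 21.23
tool_pos: [0.4422, 0.1857, 0.1207]
ee_rot: [0.071, 0.997, -0.001, -0.002]
ft_force: [0.0, 1.6, 0.4]
gripper_width: 0.0848
grasp_force: 0.0
```

```bash
python3 - <<'E'
from h import *
d=grab('side'); W=cloud(d)
u,v=blob(d,(0,140,80),(6,255,255),(220,270,330,380)); Q=W[v,u]; print(len(Q),Q.mean(0).round(4),Q.min(0).round(4),Q.max(0).round(4))
plan((.4442,.187,.12,81.7),(.4442,.187,.035,81.7))
E
```

```text
292 [nan nan nan] [nan nan nan] [nan nan nan]
t 21.28 tcp [0.4435 0.1864 0.1221] yaw 81.8 tilt 0.03 F [ 0.6 -0.2  1.2] w 84.9 gf 0.0 q [-0.7   0.31  0.26  2.11 -0.12  0.73  1.06]
[-0.003, 0.003, 0.008, -0.0, -0.0, 0.0] rows 0.1
[-0.003, 0.003, 0.348, -0.0, -0.0, 0.0] rows 2.0
```

Emit:
play_rows(series=[-0.003,0.003,0.1,0,0,0,85,-0.003,0.003,0.2,0,0,0,85,-0.003,0.003,0.3,0,0,0,85,-0.003,0.003,0.345,0,0,0,85,-0.003,0.003,0.345,0,0,0,85,-0.003,0.003,0.345,0,0,0,58,-0.003,0.003,0.345,0,0,0,58,-0.003,0.003,0.345,0,0,0,58,-0.003,0.003,0.345,0,0,0,58,-0.003,0.003,0.345,0,0,0,58,-0.003,0.003,0.345,0,0,0,58])

```text
clock: 22.2
tool_pos: [0.4457, 0.1877, 0.0378]
ee_rot: [0.071, 0.997, 0.001, 0.002]
ft_force: [-2.1, -0.8, 6.7]
gripper_width: 0.0633
grasp_force: 65.9
```

```bash
python3 - <<'E'
from h import *
plan((.4442,.187,.2,81.7),(.4435,-.3076,.2,81.7))
E
```

```text
t 22.2 tcp [0.4457 0.1877 0.0378] yaw 81.8 tilt 0.24 F [-2.1 -0.8  6.7] w 63.3 gf 65.9 q [-0.66  0.46  0.21  2.16 -0.18  0.53  1.12]
[0.004, -0.002, -0.649, 0.0, 0.0, 0.0] rows 3.9
[-0.276, -1.961, -0.653, 0.0, 0.0, 0.0] rows 11.9
```

Emit:
play_rows(series=[0,0,-0.1,0,0,0,58,0,0,-0.25,0,0,0,58,0,0,-0.4,0,0,0,58,0,0,-0.55,0,0,0,58,0,0,-0.65,0,0,0,58,0,0,-0.65,0,0,0,58,-0.1,-0.98,-0.65,0,0,0,58,-0.1,-0.98,-0.65,0,0,0,58,-0.1,-0.98,-0.65,0,0,0,58,-0.1,-0.98,-0.65,0,0,0,58,-0.1,-0.98,-0.65,0,0,0,58,-0.1,-0.98,-0.65,0,0,0,58,-0.1,-0.98,-0.65,0,0,0,58,-0.1,-0.98,-0.65,0,0,0,58,-0.1,-0.98,-0.65,0,0,0,58])

```text
clock: 23.45
tool_pos: [0.4338, -0.0585, 0.1981]
ee_rot: [0.071, 0.997, 0.0, -0.0]
ft_force: [0.7, -0.1, -0.8]
gripper_width: 0.0632
grasp_force: 66.8
```

```bash
python3 - <<'E'
from h import *
d=grab('side')
plan((.4435,-.3076,.2,81.7))
E
```

```text
t 23.5 tcp [ 0.4339 -0.0578  0.1981] yaw 81.9 tilt 0.04 F [-0.   1.  -1.3] w 63.2 gf 66.8 q [-0.39  0.13  0.47  2.14 -0.07  0.89  1.55]
[-0.178, -0.984, -0.008, 0.0, -0.0, 0.001] rows 6.0
```

Emit:
play_rows(series=[-0.178,-0.984,0,0,0,0,58,-0.178,-0.984,0,0,0,0,58,-0.178,-0.984,0,0,0,0,58,-0.178,-0.984,0,0,0,0,58,-0.178,-0.984,0,0,0,0,58,-0.178,-0.984,0,0,0,0,58,-0.178,-0.984,0,0,0,0,58,-0.178,-0.984,0,0,0,0,58,-0.178,-0.984,0,0,0,0,58])

```text
clock: 24.25
tool_pos: [0.4437, -0.307, 0.1975]
ee_rot: [0.07, 0.998, 0.001, -0.001]
ft_force: [0.1, -0.4, -1.4]
gripper_width: 0.0636
grasp_force: 67.0
```

```bash
python3 - <<'E'
from h import *
d=grab('top','t5')
plan((.4435,-.3076,.13,81.7),(.4435,-.3076,.0535,81.7))
cv2.imwrite('pics/t5c.png',cv2.resize(d['pixels'][180:330,350:510],(640,600)))
E
```

```text
t 24.3 tcp [ 0.4438 -0.3064  0.1976] yaw 82.0 tilt 0.12 F [-0.5  0.6 -1.7] w 63.3 gf 67.0 q [ 0.04  0.32  0.6   1.93 -0.23  0.96  2.19]
[0.0, -0.005, 0.271, 0.0, -0.0, 0.001] rows 1.6
[0.0, -0.006, 0.577, 0.0, -0.0, 0.001] rows 1.8
```

View pics/t5c.png

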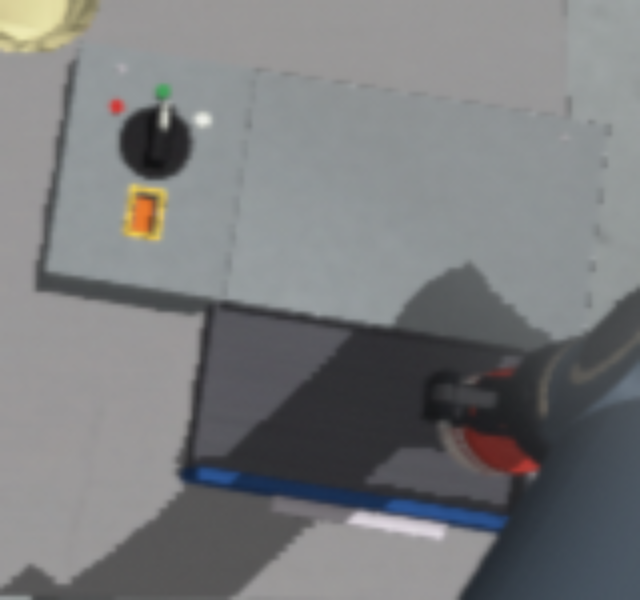

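```bash
python3 - <<'E'
from h import *
T=dict(np.load('top0.npz'))
a=ray(T,396.2,297.5,.104);b=ray(T,477.5,310.5,.104);print(a,b,np.linalg.norm(a-b))
c=np.array([.5948,-.2168]);
for p in (a,b): d=p[:2]-c; print(d@[.989,-.1455],d@[.1455,.989])
for x in (.4438,-.3064),: d=np.array(x)-c; print('pot',d@[.989,-.1455]+.1365,d@[.1455,.989]+.06)
E
```

```text
[ 0.41038216 -0.1221417   0.104     ] [ 0.37971231 -0.33671255  0.104     ] 0.2167516795579804
-0.19616202597346 0.06678426643334939
-0.19527445341288585 -0.1498887702289188
pot 0.00019779999999997022 -0.050584900000000016
```

Emit:
play_rows(series=[0,-0.006,0.15,0,0,0,58,0,-0.006,0.3,0,0,0,58,0,-0.006,0.42,0,0,0,58,0,-0.006,0.5,0,0,0,58,0,-0.006,0.55,0,0,0,58,0,-0.006,0.575,0,0,0,58,0,-0.006,0.575,0,0,0,58])

```text
clock: 24.88
tool_pos: [0.4431, -0.3089, 0.0538]
ee_rot: [0.07, 0.998, 0.001, -0.001]
ft_force: [-0.2, -0.6, -0.9]
gripper_width: 0.0631
grasp_force: 67.0
```

```bash
python3 - <<'E'
from h import *
d=grab('side')
plan((.4435,-.3076,.0535,81.7),(.4435,-.3076,.2,81.7))
E
```

```text
t 24.93 tcp [ 0.4435 -0.3098  0.0549] yaw 81.9 tilt 0.04 F [-0.8 -0.1 -1.4] w 63.5 gf 67.0 q [ 0.16  0.53  0.49  2.03 -0.4   0.67  2.34]
[0.001, 0.009, 0.006, 0.0, 0.0, 0.001] rows 0.1
[0.001, 0.009, -0.58, 0.0, 0.0, 0.001] rows 3.5
```

Emit:
play_rows(series=[0,0.006,0.006,0,0,0,58,0,0.006,0.01,0,0,0,58,0,0.006,0.01,0,0,0,58,0,0.006,0.01,0,0,0,75,0,0.006,0.01,0,0,0,85,0,0.006,0.01,0,0,0,85,0,0.006,0.01,0,0,0,85,0,0.006,-0.05,0,0,0,85,0,0.006,-0.15,0,0,0,85,0,0.006,-0.3,0,0,0,85,0,0.006,-0.45,0,0,0,85,0,0.006,-0.58,0,0,0,85,0,0.3,-0.58,0,0,0,85,0.1,0.9,-0.58,0,0,0,85,0.1,0.9,-0.58,0,0,0,85,0.1,0.9,-0.58,0,0,0,85,0.1,0.9,-0.58,0,0,0,85,0.1,0.9,-0.58,0,0,0,85])

```text
clock: 26.43
tool_pos: [0.4497, -0.0785, 0.1994]
ee_rot: [0.068, 0.998, 0.001, -0.0]
ft_force: [0.2, -0.2, -0.2]
gripper_width: 0.0849
grasp_force: 0.0
```

```bash
python3 look.py t6; python3 - <<'E'
from h import *
plan((.4289,.0577,.2,81.7))
E
```

```text
green
top h 0.072 423 [429.   58.1] 31.9 0.0709 mean [0.4289 0.0577 0.0709]
green
red
top h 0.068 188 [ 442.5 -307.6] 31.9 0.0777 mean [ 0.4406 -0.3049  0.0777]
red
top h 0.082 439 [ 442.5 -307.6] 31.9 0.0806 mean [ 0.442  -0.3071  0.0806]
key side 184 [0.4576 0.3321 0.175 ] [0.4456 0.3156 0.1108] [0.4664 0.3497 0.2074]
front 203 [ 0.3883 -0.2787  0.1034] ((388.2706604003906, -279.20989990234375), (169.25584411621094, 9.916446685791016), 81.60928344726562)
t 26.53 tcp [ 0.4502 -0.0803  0.1995] yaw 82.2 tilt 0.09 F [ 1.  -0.4 -0.2] w 84.9 gf 0.0 q [-0.39  0.16  0.53  2.1  -0.11  0.91  1.64]
[0.159, 0.535, -0.001, 0.0, -0.0, 0.001] rows 3.3
```

Emit:
play_rows(series=[0.159,0.535,0,0,0,0.001,85,0.159,0.535,0,0,0,0.001,85,0.159,0.535,0,0,0,0.001,85,0.159,0.535,0,0,0,0.001,85,0.159,0.535,0.15,0,0,0.001,85,0.159,0.535,0.25,0,0,0.001,85,0.159,0.535,0.3,0,0,0.001,85,0.159,0.535,0.3,0,0,0.001,85,0.159,0.535,0.3,0,0,0.001,85])

```text
clock: 27.28
tool_pos: [0.43, 0.0526, 0.1244]
ee_rot: [0.076, 0.997, -0.001, -0.0]
ft_force: [0.8, 0.4, 0.4]
gripper_width: 0.0853
grasp_force: 0.0
```

```bash
python3 - <<'E'
from h import *
d=grab('side'); W=cloud(d)
u,v=blob(d,(50,90,40),(90,255,255),(215,270,285,335)); Q=W[v,u]; Q=Q[Q[:,2]>.066]; print(len(Q),Q.mean(0),Q.min(0),Q.max(0))
plan((.4289,.0579,.12,81.7),(.4289,.0579,.038,81.7))
E
```

```text
255 [0.43346252 0.05528749 0.06941737] [0.39502432 0.02478637 0.06600257] [0.46688711 0.08617793 0.07519375]
t 27.33 tcp [0.4307 0.0529 0.1251] yaw 81.3 tilt 0.06 F [ 0.1 -0.2  0.9] w 84.5 gf 0.0 q [-0.58  0.24  0.41  2.22 -0.15  0.71  1.36]
[0.01, 0.019, 0.021, -0.0, 0.0, -0.001] rows 0.2
[0.01, 0.019, 0.349, -0.0, 0.0, -0.001] rows 2.0
```

Emit:
play_rows(series=[0.009,0.019,0.03,0,0,-0.001,85,0.009,0.019,0.12,0,0,-0.001,85,0.009,0.019,0.22,0,0,-0.001,85,0.009,0.019,0.3,0,0,-0.001,85,0.009,0.019,0.348,0,0,-0.001,85,0.009,0.019,0.348,0,0,-0.001,85,0.009,0.019,0.348,0,0,-0.001,60,0.009,0.019,0.348,0,0,-0.001,60,0.009,0.019,0.348,0,0,-0.001,60,0.009,0.019,0.348,0,0,-0.001,60,0.009,0.019,0.348,0,0,-0.001,60,0.009,0.019,0.348,0,0,-0.001,60])

```text
clock: 28.33
tool_pos: [0.4293, 0.059, 0.0387]
ee_rot: [0.072, 0.997, 0.001, 0.001]
ft_force: [-2.0, -2.0, 6.9]
gripper_width: 0.0656
grasp_force: 66.7
```

```bash
python3 - <<'E'
from h import *
plan((.43,.058,.2,81.7),(.4587,-.2048,.2,81.7))
E
```

```text
t 28.33 tcp [0.4293 0.059  0.0387] yaw 81.8 tilt 0.15 F [-2.  -2.   6.9] w 65.6 gf 66.7 q [-0.5   0.41  0.33  2.28 -0.28  0.49  1.47]
[-0.005, -0.003, -0.645, 0.0, 0.0, 0.0] rows 3.9
[-0.269, -1.027, -0.646, 0.0, 0.0, 0.0] rows 6.3
```

Emit:
play_rows(series=[0,0,-0.1,0,0,0,60,0,0,-0.25,0,0,0,60,0,0,-0.4,0,0,0,60,0,0,-0.55,0,0,0,60,0,0,-0.64,0,0,0,60,-0.26,-1,-0.64,0,0,0,60,-0.26,-1,-0.64,0,0,0,60,-0.26,-1,-0.64,0,0,0,60,-0.26,-1,-0.64,0,0,0,60,-0.26,-1,-0.64,0,0,0,60,-0.26,-1,-0.64,0,0,0,60,-0.26,-1,-0.64,0,0,0,60,-0.26,-1,-0.64,0,0,0,60,-0.26,-1,-0.64,0,0,0,60])

```text
clock: 29.5
tool_pos: [0.4566, -0.1976, 0.1974]
ee_rot: [0.072, 0.997, 0.0, -0.0]
ft_force: [0.0, 1.1, -1.4]
gripper_width: 0.0655
grasp_force: 68.0
```

```bash
python3 - <<'E'
from h import *
grab('side')
plan((.4587,-.2048,.12,81.7),(.4587,-.2048,.0535,81.7))
E
```

```text
t 29.55 tcp [ 0.4567 -0.1964  0.1973] yaw 81.9 tilt 0.09 F [ 0.3  0.9 -2.2] w 65.5 gf 68.0 q [-0.21  0.25  0.63  2.02 -0.19  0.92  1.95]
[-0.013, -0.033, 0.309, 0.0, -0.0, 0.0] rows 1.9
[-0.013, -0.033, 0.575, 0.0, -0.0, 0.0] rows 1.6
```

Emit:
play_rows(series=[-0.013,-0.033,0.1,0,0,0,60,-0.013,-0.033,0.25,0,0,0,60,-0.013,-0.033,0.4,0,0,0,60,-0.013,-0.033,0.5,0,0,0,60,-0.013,-0.033,0.55,0,0,0,60,-0.013,-0.033,0.57,0,0,0,60,-0.013,-0.033,0.578,0,0,0,60,-0.013,-0.033,0.58,0,0,0,60,-0.013,-0.033,0.58,0,0,0,75,-0.013,-0.033,0.58,0,0,0,85,-0.013,-0.033,0.58,0,0,0,85,-0.013,-0.033,0.58,0,0,0,85,-0.013,-0.033,0.52,0,0,0,85,-0.013,-0.033,0.4,0,0,0,85,-0.013,-0.033,0.25,0,0,0,85,-0.013,-0.033,0.1,0,0,0,85,-0.013,-0.033,0,0,0,0,85,-0.013,0.6,0,0,0,0,85,-0.013,0.8,0,0,0,0,85,-0.013,0.8,0,0,0,0,85])

```text
clock: 31.22
tool_pos: [0.4772, -0.0819, 0.1987]
ee_rot: [0.073, 0.997, 0.0, 0.001]
ft_force: [1.4, 0.6, -0.3]
gripper_width: 0.0849
grasp_force: 0.0
```

```bash
python3 look.py t7; python3 - <<'E'
from h import *
plan()
E
```

```text
green
top h 0.072 94 [ 455.7 -214.4] 30.7 0.0823 mean [ 0.4547 -0.2171  0.0823]
green
top h 0.086 229 [ 458.5 -207.4] 31.7 0.0847 mean [ 0.4555 -0.2172  0.0847]
red
top h 0.068 196 [ 442.2 -307.6] 31.6 0.0776 mean [ 0.4431 -0.3062  0.0776]
red
top h 0.082 438 [ 442.1 -307.6] 31.6 0.0804 mean [ 0.4418 -0.3072  0.0804]
key side 185 [0.4576 0.3324 0.1749] [0.4474 0.3158 0.1126] [0.4666 0.3492 0.2077]
front 220 [ 0.3895 -0.2742  0.1032] ((401.38690185546875, -302.12060546875), (99.50801086425781, 214.37840270996094), 24.205297470092773)
t 31.32 tcp [ 0.4781 -0.0752  0.1976] yaw 82.5 tilt 0.2 F [ 0.2 -0.2  0.2] w 84.9 gf 0.0 q [-0.44  0.22  0.59  2.05 -0.16  0.91  1.68]
```

View pics/t7.png

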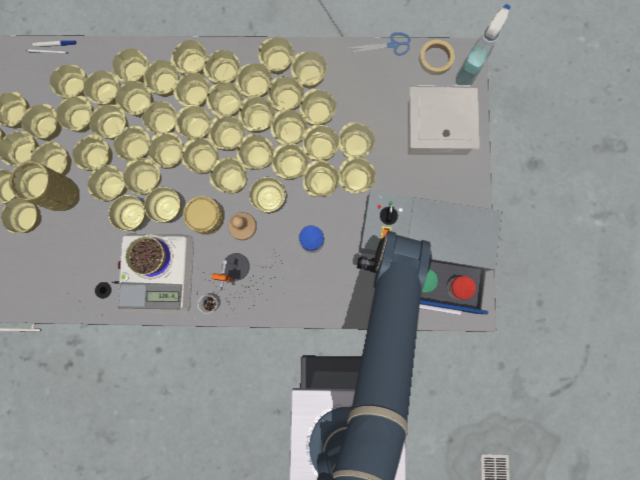

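```bash
cat >> h.py <<'E'
C=np.array([.5948,-.2168]); EX=np.array([.9894,-.1455]); EY=np.array([.1455,.9894])
def cab(x,y): return C+x*EX+y*EY
def tocab(p): d=np.array(p)[:2]-C; return np.array([d@EX,d@EY])
E
python3 - <<'E'
from h import *
a=cab(-.236,-.06); plan((*a,.2,81.7),(*a,.084,81.7))
E
```

```text
t 31.32 tcp [ 0.4781 -0.0752  0.1976] yaw 82.5 tilt 0.2 F [ 0.2 -0.2  0.2] w 84.9 gf 0.0 q [-0.44  0.22  0.59  2.05 -0.16  0.91  1.68]
[0.411, -0.726, -0.012, 0.001, 0.0, 0.002] rows 5.0
[0.411, -0.728, 0.452, 0.001, 0.0, 0.002] rows 2.8
```

Emit:
play_rows(series=[0.411,-0.726,-0.012,0,0,0.002,0,0.411,-0.726,-0.012,0,0,0.002,0,0.411,-0.726,-0.012,0,0,0.002,0,0.411,-0.726,-0.012,0,0,0.002,0,0.411,-0.726,-0.012,0,0,0.002,0,0.411,-0.726,-0.012,0,0,0.002,0,0.411,-0.726,-0.012,0,0,0.002,0,0.411,-0.726,-0.012,0,0,0.002,0,0.411,-0.726,-0.012,0,0,0.002,0])

```text
clock: 32.07
tool_pos: [0.3501, -0.2468, 0.2005]
ee_rot: [0.077, 0.997, 0.0, 0.0]
ft_force: [0.5, 0.4, -0.2]
gripper_width: 0.0003
grasp_force: 0.0
```

```bash
python3 - <<'E'
from h import *
grab('side')
a=cab(-.236,-.06); plan((*a,.2,81.7),(*a,.084,81.7))
E
```

```text
t 32.12 tcp [ 0.3502 -0.2467  0.2004] yaw 81.2 tilt 0.01 F [0.1 0.1 0. ] w -0.3 gf 0.0 q [-0.17  0.11  0.75  2.16 -0.1   0.9   2.06]
[-0.006, 0.021, 0.002, 0.0, -0.0, -0.001] rows 0.1
[-0.007, 0.02, 0.466, 0.0, -0.0, -0.001] rows 2.8
```

Emit:
play_rows(series=[-0.003,0.02,0.15,0,0,-0.001,0,-0.003,0.02,0.3,0,0,-0.001,0,-0.003,0.02,0.42,0,0,-0.001,0,-0.003,0.02,0.466,0,0,-0.001,0,-0.003,0.02,0.466,0,0,-0.001,0,-0.003,0.02,0.466,0,0,-0.001,0])

```text
clock: 32.62
tool_pos: [0.3512, -0.2423, 0.0836]
ee_rot: [0.074, 0.997, 0.0, -0.001]
ft_force: [-0.5, -0.0, 1.3]
gripper_width: -0.0001
grasp_force: 0.0
```

```bash
python3 - <<'E'
from h import *
T=grab('top');S=grab('side')
plan(); print(tocab(read_state()['tool_pos']))
W=cloud(S).reshape(-1,3);Q=W[(W[:,2]>.101)&(W[:,2]<.109)&(W[:,0]<.47)&(W[:,0]>.35)&(W[:,1]<-.1)&(W[:,1]>-.35)]; print(len(Q)); print(np.median([tocab(q) for q in Q],0),np.percentile([tocab(q)[0] for q in Q],[10,90]))
for x in (-.216,-.15,-.11,-.096,-.09): plan((*cab(x,-.06),.084,81.7))
E
```

```text
t 32.72 tcp [ 0.352  -0.243   0.0849] yaw 81.5 tilt 0.11 F [-0.  -0.1  0.3] w -0.1 gf 0.0 q [-0.03  0.34  0.65  2.27 -0.36  0.62  2.31]
[-0.2364099 -0.0612482]
127
[-0.19187629 -0.05163786] [-0.22592913 -0.18616978]
t 32.72 tcp [ 0.352  -0.243   0.0849] yaw 81.5 tilt 0.11 F [-0.  -0.1  0.3] w -0.1 gf 0.0 q [-0.03  0.34  0.65  2.27 -0.36  0.62  2.31]
[-0.082, 0.005, 0.004, -0.0, 0.0, -0.001] rows 0.5
t 32.72 tcp [ 0.352  -0.243   0.0849] yaw 81.5 tilt 0.11 F [-0.  -0.1  0.3] w -0.1 gf 0.0 q [-0.03  0.34  0.65  2.27 -0.36  0.62  2.31]
[-0.346, 0.006, 0.004, -0.0, 0.0, -0.001] rows 2.1
t 32.72 tcp [ 0.352  -0.243   0.0849] yaw 81.5 tilt 0.11 F [-0.  -0.1  0.3] w -0.1 gf 0.0 q [-0.03  0.34  0.65  2.27 -0.36  0.62  2.31]
[-0.506, 0.006, 0.005, -0.0, 0.0, -0.001] rows 3.0
t 32.72 tcp [ 0.352  -0.243   0.0849] yaw 81.5 tilt 0.11 F [-0.  -0.1  0.3] w -0.1 gf 0.0 q [-0.03  0.34  0.65  2.27 -0.36  0.62  2.31]
[-0.562, 0.006, 0.005, -0.0, 0.0, -0.001] rows 3.4
t 32.72 tcp [ 0.352  -0.243   0.0849] yaw 81.5 tilt 0.11 F [-0.  -0.1  0.3] w -0.1 gf 0.0 q [-0.03  0.34  0.65  2.27 -0.36  0.62  2.31]
[-0.586, 0.006, 0.005, -0.0, 0.0, -0.001] rows 3.5
```

Emit:
play_rows(series=[-0.02,0.005,0.004,0,0,-0.001,0,-0.04,0.005,0.004,0,0,-0.001,0,-0.06,0.005,0.004,0,0,-0.001,0,-0.075,0.005,0.004,0,0,-0.001,0,-0.09,0.005,0.004,0,0,-0.001,0,-0.105,0.005,0.004,0,0,-0.001,0,-0.12,0.005,0.004,0,0,-0.001,0,-0.14,0.005,0.004,0,0,-0.001,0,-0.16,0.005,0.004,0,0,-0.001,0,-0.185,0.005,0.004,0,0,-0.001,0,-0.21,0.006,0.004,0,0,-0.001,0,-0.235,0.006,0.004,0,0,-0.001,0,-0.26,0.006,0.004,0,0,-0.001,0,-0.285,0.006,0.004,0,0,-0.001,0,-0.31,0.006,0.004,0,0,-0.001,0,-0.335,0.006,0.004,0,0,-0.001,0,-0.36,0.006,0.004,0,0,-0.001,0,-0.38,0.006,0.004,0,0,-0.001,0,-0.395,0.006,0.005,0,0,-0.001,0,-0.405,0.006,0.005,0,0,-0.001,0])

```text
clock: 34.38
tool_pos: [0.4519, -0.2565, 0.0828]
ee_rot: [0.071, 0.997, -0.0, 0.0]
ft_force: [-4.9, 0.1, 0.4]
gripper_width: 0.0003
grasp_force: 2.1
```

```bash
python3 - <<'E'
from h import *
T=grab('top','t8');S=grab('side')
print(tocab(read_state()['tool_pos']))
plan((*cab(-.1,-.06),.084,81.7),(*cab(-.09,-.06),.084,81.7))
cv2.imwrite('pics/t8c.png',np.hstack([cv2.resize(T['pixels'][180:330,350:510],(400,400)),cv2.resize(S['pixels'][180:310,100:300],(400,400))]))
E
```

```text
[-0.13547583 -0.06006046]
t 34.48 tcp [ 0.452  -0.2565  0.0828] yaw 81.8 tilt 0.06 F [-2.4 -0.2 -0.6] w -0.0 gf 1.4 q [-0.04  0.48  0.61  2.07 -0.41  0.71  2.26]
[-0.142, -0.0, -0.005, -0.0, 0.0, 0.0] rows 0.9
[-0.182, -0.0, -0.005, -0.0, 0.0, 0.0] rows 0.2
```

View pics/t8c.png

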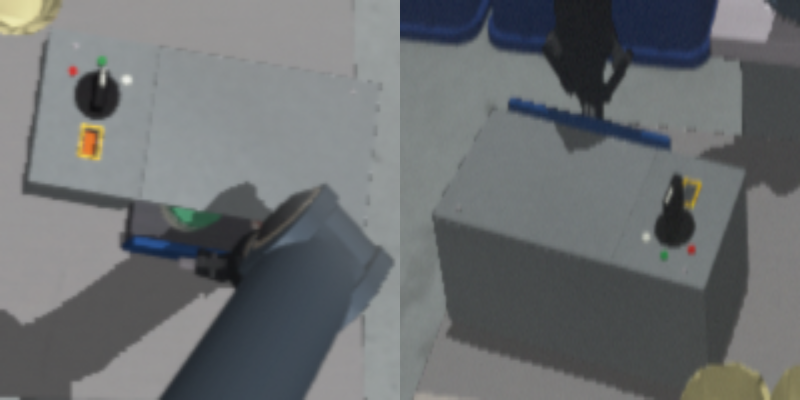

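Emit:
play_rows(series=[-0.01,0,-0.003,0,0,0,0,-0.025,0,-0.003,0,0,0,0,-0.045,0,-0.003,0,0,0,0,-0.065,0,-0.003,0,0,0,0,-0.085,0,-0.003,0,0,0,0,-0.105,0,-0.003,0,0,0,0,-0.12,0,-0.003,0,0,0,0,-0.135,0,-0.003,0,0,0,0,-0.145,0,-0.003,0,0,0,0,-0.155,0,-0.003,0,0,0,0,-0.16,0,-0.003,0,0,0,0,-0.16,0,-0.003,0,0,0,0])

```text
clock: 35.48
tool_pos: [0.4904, -0.262, 0.0832]
ee_rot: [0.071, 0.997, 0.0, -0.001]
ft_force: [-5.2, -1.0, -2.7]
gripper_width: -0.0003
grasp_force: 2.2
```

```bash
python3 - <<'E'
from h import *
S=grab('side')
print(tocab(read_state()['tool_pos']))
plan((*cab(-.09,-.06),.084,81.7))
E
```

```text
[-0.09671014 -0.05987894]
t 35.53 tcp [ 0.4904 -0.262   0.0832] yaw 81.8 tilt 0.06 F [-4.7 -0.5 -4. ] w -0.3 gf 2.2 q [-0.03  0.53  0.6   1.99 -0.42  0.75  2.24]
[-0.027, -0.001, -0.003, 0.0, -0.0, 0.0] rows 0.2
```

Emit:
play_rows(series=[-0.006,0,-0.003,0,0,0,0,-0.012,0,-0.003,0,0,0,0,-0.018,0,-0.003,0,0,0,0,-0.018,0,-0.003,0,0,0,0])

```text
clock: 35.87
tool_pos: [0.4926, -0.262, 0.084]
ee_rot: [0.072, 0.997, 0.001, -0.003]
ft_force: [-11.4, 2.7, 3.9]
gripper_width: -0.0001
grasp_force: 1.8
```

```bash
python3 - <<'E'
from h import *
S=grab('side')
print(tocab(read_state()['tool_pos']))
plan((*cab(-.09,-.06),.084,81.7))
E
```

```text
[-0.09448878 -0.05959297]
t 35.92 tcp [ 0.4927 -0.262   0.084 ] yaw 81.8 tilt 0.34 F [-10.8   1.5   4.1] w 0.1 gf 1.8 q [-0.04  0.53  0.6   1.98 -0.42  0.77  2.24]
[-0.018, -0.002, 0.0, 0.0, -0.001, 0.0] rows 0.1
```

Emit:
play_rows(series=[-0.005,0,0,0,0,0,0,-0.01,0,0,0,0,0,0,-0.01,0,0,0,0,0,0,-0.01,0,0,0,0,0,0])

```text
clock: 36.25
tool_pos: [0.4926, -0.2621, 0.0838]
ee_rot: [0.072, 0.997, 0.002, -0.005]
ft_force: [-17.4, 3.6, 7.5]
gripper_width: 0.0003
grasp_force: 1.8
```

```bash
python3 - <<'E'
from h import *
S=grab('side')
print(tocab(read_state()['tool_pos']))
plan((*cab(-.11,-.06),.084,81.7))
E
```

```text
[-0.0945815  -0.05965932]
t 36.3 tcp [ 0.4925 -0.2621  0.0838] yaw 81.7 tilt 0.62 F [-16.7   3.2   8.4] w 0.0 gf 1.8 q [-0.03  0.53  0.6   1.98 -0.42  0.77  2.24]
[0.062, -0.001, -0.0, 0.001, -0.002, 0.0] rows 0.4
```

Emit:
play_rows(series=[0.03,0,0,0,0,0,0,0.08,0,0,0,0,0,0,0.14,0,0,0,0,0,0,0.2,0,0,0,0,0,0,0.2,0,-0.2,0,0,0,0,0.2,0,-0.4,0,0,0,0,0.2,0,-0.55,0,0,0,40,0.2,0,-0.55,0,0,0,40])

```text
clock: 36.97
tool_pos: [0.4533, -0.2585, 0.229]
ee_rot: [0.071, 0.997, -0.002, 0.008]
ft_force: [-0.2, -1.8, 0.4]
gripper_width: 0.023
grasp_force: 0.0
```

```bash
python3 - <<'E'
from h import *
T=grab('top');S=grab('side')
W=cloud(S).reshape(-1,3);Q=W[(W[:,2]>.1)&(W[:,2]<.109)&(W[:,0]<.56)&(W[:,0]>.33)&(W[:,1]<-.1)&(W[:,1]>-.36)]; L=np.array([tocab(q) for q in Q]); print(len(Q),np.percentile(L[:,0],[5,50,95]))
cv2.imwrite('pics/t9c.png',np.hstack([cv2.resize(T['pixels'][180:330,350:510],(400,400)),cv2.resize(S['pixels'][180:310,100:300],(400,400))]))
plan((.6305,-.1012,.22,81.7),(.6305,-.1012,.22,-98.3))
E
```

```text
Traceback (most recent call last):
IndexError: too many indices for array: array is 1-dimensional, but 2 were indexed
```

```bash
python3 - <<'E'
from h import *
T=grab('top');S=grab('side')
cv2.imwrite('pics/t9c.png',np.hstack([cv2.resize(T['pixels'][180:330,350:510],(400,400)),cv2.resize(S['pixels'][180:310,100:300],(400,400))]))
plan((.6305,-.1012,.22,81.7))
E
```

```text
t 37.17 tcp [ 0.4497 -0.2557  0.2225] yaw 81.9 tilt 0.22 F [-0.2  0.6 -0.5] w 40.2 gf 0.0 q [-0.17  0.27  0.74  1.96 -0.22  0.99  2.1 ]
[-0.628, 0.714, 0.012, 0.0, 0.001, 0.0] rows 5.7
```

View pics/t9c.png

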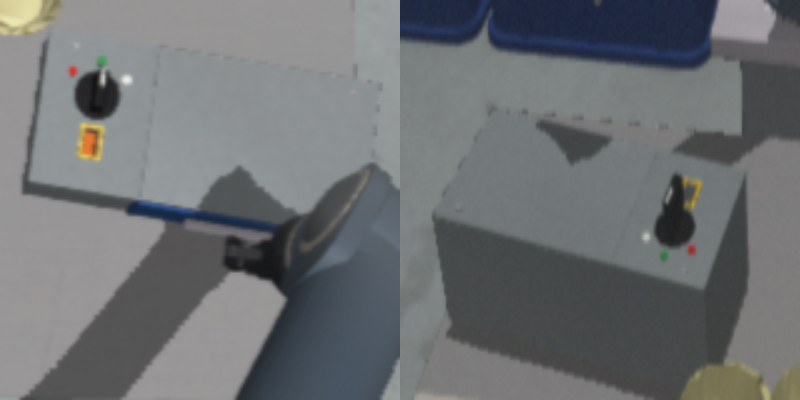

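Emit:
play_rows(series=[-0.628,0.714,0,0,0,0.25,40,-0.628,0.714,0,0,0,0.25,40,-0.628,0.714,0,0,0,0.25,40,-0.628,0.714,0,0,0,0.25,40,-0.628,0.714,0,0,0,0.25,40,-0.628,0.714,0,0,0,0.25,40,-0.628,0.714,0,0,0,0.25,40,-0.628,0.714,0,0,0,0.25,40,-0.628,0.714,0,0,0,0.25,40,-0.628,0.714,0,0,0,0.25,40,-0.628,0.714,0,0,0,0.25,40,-0.628,0.714,0,0,0,0.25,40,-0.628,0.714,0,0,0,0.25,40,-0.628,0.714,0,0,0,0.25,40])

```text
clock: 38.33
tool_pos: [0.6289, -0.1011, 0.2196]
ee_rot: [0.756, 0.654, -0.001, -0.0]
ft_force: [0.4, 0.6, -0.3]
gripper_width: 0.0397
grasp_force: 0.0
```

```bash
python3 - <<'E'
from h import *
T=grab('top')
plan((.6305,-.1012,.22,-98.3))
E
```

```text
t 38.38 tcp [ 0.6289 -0.1012  0.2199] yaw -8.1 tilt 0.14 F [-0.7 -1.   0.3] w 40.4 gf 0.0 q [-0.58  0.61  1.03  1.69 -0.56  1.17  0.45]
[0.001, 0.006, -0.001, -0.0, 0.0, 0.251] rows 12.6
```

Emit:
play_rows(series=[0.001,0.006,0,0,0,0.25,40,0.001,0.006,0,0,0,0.25,40,0.001,0.006,0,0,0,0.25,40,0.001,0.006,0,0,0,0.25,40,0.001,0.006,0,0,0,0.25,40,0.001,0.006,0,0,0,0.25,40,0.001,0.006,0,0,0,0.25,40,0.001,0.006,0,0,0,0.25,40,0.001,0.006,0,0,0,0.25,40,0.001,0.006,0,0,0,0.25,40,0.001,0.006,0,0,0,0.25,40,0.001,0.006,0,0,0,0.25,40,0.001,0.006,0,0,0,0.25,40,0.001,0.006,0,0,0,0.25,40])

```text
clock: 39.55
tool_pos: [0.6305, -0.1016, 0.2208]
ee_rot: [0.997, -0.071, -0.001, -0.0]
ft_force: [0.0, 0.4, -0.3]
gripper_width: 0.0401
grasp_force: 0.0
```

```bash
python3 - <<'E'
from h import *
T=grab('top')
plan((.6305,-.1012,.22,-98.3),(.6305,-.1012,.142,-98.3))
E
```

```text
t 39.6 tcp [ 0.6305 -0.1016  0.2209] yaw -98.0 tilt 0.05 F [ 0.9 -0.5 -0.1] w 40.2 gf 0.0 q [-0.67  0.74  1.26  1.69 -0.74  1.27 -0.96]
[-0.0, -0.002, 0.004, -0.0, 0.0, 0.001] rows 0.0
[-0.0, -0.001, 0.316, -0.0, 0.0, 0.001] rows 1.9
```

Emit:
play_rows(series=[0,-0.002,0.06,0,0,0,40,0,-0.002,0.12,0,0,0,40,0,-0.002,0.12,0,0,0,40])

```text
clock: 39.85
tool_pos: [0.6288, -0.0998, 0.1874]
ee_rot: [0.997, -0.071, -0.003, -0.001]
ft_force: [-0.6, 0.2, -0.5]
gripper_width: 0.0396
grasp_force: 0.0
```

```bash
python3 - <<'E'
from h import *
plan((.6305,-.1012,.142,-98.3))
E
```

```text
t 39.85 tcp [ 0.6288 -0.0998  0.1874] yaw -98.1 tilt 0.37 F [-0.6  0.2 -0.5] w 39.6 gf 0.0 q [-0.66  0.77  1.23  1.73 -0.77  1.23 -0.94]
[0.009, 0.005, 0.182, -0.0, 0.001, 0.001] rows 1.1
```

Emit:
play_rows(series=[0,0,0.08,0,0,0,40,0,0,0.15,0,0,0,40,0,0,0.195,0,0,0,40,0,0,0.195,0,0,0,40,0,0,0.195,0,0,0,40,0,0,0.195,0,0,0,8,0,0,0.195,0,0,0,8,0,0,0.195,0,0,0,8,0,0,0.195,0,0,0,8,0,0,0.195,0,0,0,8,0,0,0.195,0,0,0,8,0,0,0.195,0,0,0,8])

```text
clock: 40.85
tool_pos: [0.6314, -0.1006, 0.1443]
ee_rot: [0.997, -0.071, 0.001, -0.001]
ft_force: [-0.2, 3.1, 5.5]
gripper_width: 0.0115
grasp_force: 60.4
```

```bash
python3 - <<'E'
from h import *
plan((.6305,-.1012,.142,-43.9))
E
```

```text
t 40.85 tcp [ 0.6314 -0.1006  0.1443] yaw -98.1 tilt 0.13 F [-0.2  3.1  5.5] w 11.5 gf 60.4 q [-0.64  0.81  1.18  1.76 -0.82  1.16 -0.91]
[-0.003, 0.003, 0.009, -0.0, -0.0, -0.151] rows 7.6
```

Turn counter-clockwise back to red, release, rise.

Emit:
play_rows(series=[0,0,0,0,0,-0.017,8,0,0,0,0,0,-0.034,8,0,0,0,0,0,-0.051,8,0,0,0,0,0,-0.068,8,0,0,0,0,0,-0.085,8,0,0,0,0,0,-0.102,8,0,0,0,0,0,-0.119,8,0,0,0,0,0,-0.136,8,0,0,0,0,0,-0.15,8,0,0,0,0,0,-0.151,8,0,0,0,0,0,-0.151,8,0,0,0,0,0,-0.151,8,0,0,0,0,0,-0.151,40,0,0,0,0,0,-0.151,40,0,0,0,0,0,-0.151,40,0,0,0,0,0,-0.151,40,0,0,-0.15,0,0,-0.151,40,0,0,-0.3,0,0,-0.151,40,0,0,-0.45,0,0,-0.151,50,0,0,-0.55,0,0,-0.151,50])

```text
clock: 42.52
tool_pos: [0.631, -0.1031, 0.2842]
ee_rot: [0.92, 0.391, 0.001, 0.001]
ft_force: [1.2, -0.7, 0.9]
gripper_width: 0.0499
grasp_force: 0.0
```

```bash
python3 - <<'E'
from h import *
T=grab('top','t10');d=grab('side','s10')
W=cloud(d)[225:275,210:275].reshape(-1,3); Q=W[(W[:,2]>.15)&(W[:,2]<.17)]
print(len(Q),Q.mean(0),cv2.minAreaRect((Q[:,:2]*1000).astype(np.float32)))
plan()
E
```

```text
84 [ 0.63480796 -0.10047819  0.15674882] ((632.2133178710938, -101.01969909667969), (42.83896255493164, 14.998039245605469), 42.59567642211914)
t 42.62 tcp [ 0.6324 -0.1038  0.2857] yaw -43.9 tilt 0.52 F [-0.8 -0.1  0.3] w 50.0 gf 0.0 q [-0.61  0.55  1.08  1.61 -0.51  1.27 -0.21]
```

View pics/s10.png

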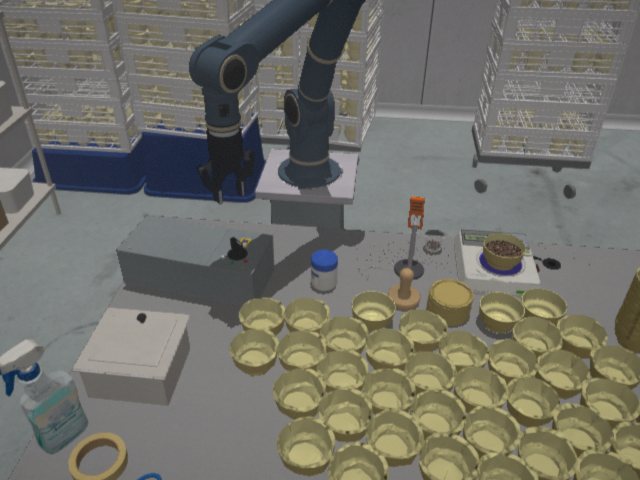

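```bash
python3 -c "
from h import *
print(order.sign_off())"
```

```text
the job is handed in; nothing more can be done
None
```

I handed the job in after about 43 s on the robot clock. The last pictures showed the two pots (red and green) stored upright, the drawer latched shut, the key on its hook and the selector at red; I was not shown a verdict.

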